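# Lock the rotary soil sieve with its drop pin

## Task

Lock the bonsai-soil sieve with its steel pin: stand the pin in the hole on top of the sieve's bearing block and let go, then swing the crank handle away from the robot until you feel the pin catch in the shaft's hidden cross-hole and block the shaft (in a worn notch it only dips and the shaft still turns on). Do not force the shaft against the pin: ease the handle back a touch so that the pin is not pinched. Then press the pin firmly but not hard until its head sits flush on the block, and move clear, leaving everything else on the table where it is.

Things in the scene. Friction and masses are not known exactly. Their poses are not given: they have to be found in the camera images.
- pin: Loose greased steel lock pin, 60-90 g, upright in one of the rack's two holes, tip 5 mm above the table there. Shank 10 mm in diameter and 76 mm long, narrowing over its last 10 mm to a 9 mm nose with a 6 mm flat tip; on top a round flat knob head 24 mm in diameter, 24 mm high (76 to 100 mm above the tip). Origin: centre of the tip; own z points to the head.
- rack: Fixed dark wooden rack, 130 mm (own x) x 50 mm (own y) x 55 mm high, with two holes 60 mm apart along own x; the pin stands in one and the ball-headed dibber in the other. Origin: centre of underside.
- sieve: Fixed hand-cranked soil sieve on an aluminium base plate (own x 150 mm, own y -40 to 210 mm, 12 mm thick). Origin on the table right below the lock hole. Own y: along the horizontal shaft towards the drum (136 mm diameter, y 45 to 175 mm). Own x: away from the robot. The grey bearing block at the origin is 60 mm (x) by 36 mm (y), its top 142.5 mm above the table.
- lockhole (a point): Mouth of the vertical 11.2 mm lock hole in the middle of the block's top; the guide is 26 mm deep. A pin stood in it rests on the shaft, tip 115 mm above the table, or down to 110 mm in a worn notch. Home, the head underside lies on the block top, tip 66.5 mm above the table. Shaft and pin must never be forced against each other with over 50 N.
- crank: Shaft (40 mm diameter), drum and crank in one, turning about own y, the sieve's y; friction 1 to 3 N at the handle, stays where left. Origin on the shaft axis below the lock hole, 95 mm above the table. Own z points along the crank arm: angle 0 with the handle straight up, growing as it swings away from the robot. Starts leaning 0.75 to 0.95 rad towards the robot.
- handle (a point): Middle of the crank's wooden handle: a freely spinning round grip, 14 mm in diameter, 50 mm long, lying along the shaft direction, 65 mm from the shaft axis and 77 mm from the lock hole on the side away from the drum. The 10 mm thick crank arm is 46 mm from the lock hole. A force at the handle acts three to four times larger on a caught pin.
- bore (a point): Point on the shaft axis below the lock hole. The hidden 11 mm cross-hole is under the lock hole at an unknown crank angle from -0.15 to 0.75 rad; there the pin sinks 6 mm onto two spring balls and blocks the shaft firmly, with 0.08 rad of play each way; centred, 8 to 15 N push it home. A worn notch also lets the pin dip 5 mm, but the shaft turns on out of it with under 4 N at the handle.
- dibber: Bystander: wooden dibber with a 26 mm ball head, standing in the rack's other hole. Origin at its tip.
- bonsai: Bystander: terracotta pot 148 mm wide, 75 mm high, with a small tree to 220 mm. Origin under its centre.
- trowel: Bystander: stainless spatula trowel 200 mm long, lying along own x.
- tamper: Bystander: wooden tamper with rubber end, 170 mm long, 42 mm thick, lying along own x.
- jar: Bystander: orange plastic jar with flip lid, 76 mm wide, 84 mm high. Origin under its centre.
- spool: Bystander: spool of aluminium wire, 60 mm wide, 30 mm high. Origin under its centre.
- brush: Bystander: brush 170 mm long, lying along own x.

How it is judged:
On the way:
1. the pin stands in the lock hole, let go, resting on the shaft (horizontal distance between pin and lockhole below 0.004 m and z of pin in the frame of sieve between 0.1075 and 0.125 m and contact force between the fingers and pin below 0.05 N), for 0.2 s.
At the end, for the whole second after the job is handed in: The pin is through the block and the shaft with its head seated on the block top (within 2.5 mm), centred in the lock hole within 4 mm, upright within 0.06 rad, at rest and released (z of pin in the frame of sieve between 0.0645 and 0.069 m and horizontal distance between pin and lockhole below 0.004 m and angle between pin's own z axis and vertical below 0.06 rad and linear speed of pin below 0.01 m/s and contact force between the fingers and pin below 0.05 N); the robot touches nothing.
It fails at once if the shaft and the pin are forced against each other with more than 50 N (contact force between pin and crank above 50 N).
It fails at once if the pin is driven into the sieve with more than 130 N in all (contact force between pin and sieve above 130 N).
It fails at once if a bystander is moved by more than 30 mm (distance of any of bonsai, trowel, tamper, jar, spool, brush, dibber from where it was at the start of the episode above 0.03 m).
It also fails if it takes over 72 s, if anything falls off the work surface, if the arm or the gripper's body presses on something with over 40 N, if the wrist force passes 120 N, or if a joint passes its speed limit or range.

## Robot

A 6-joint arm with a two-finger parallel gripper is mounted at the origin on the work surface. World frame = base frame: x ahead of the robot, y to its left, z up, the work surface at z = 0. Lengths are in m, angles in rad, forces in N, time in s.
With the tool pointing down it reaches from about 0.3 to 0.875 m from the base axis. Payload 6.4 kg.
Tool frame: the origin (TCP) lies on the mounting face of the last link; the fingertips stand 173 mm ahead of it and the grasp point (between the pads) lies 155 mm ahead of it (ctrl.tip_reach is the distance from the TCP to the fingertips, in m); z points along the fingers, y is the line along which they close (so a half turn about z gives the same grasp; the last joint's range is limited). The gripper opens to 85 mm and grips with 20 to 120 N. Pads are 22 mm wide; open, the fingers measure 114 mm over their backs; the gripper's body (76 mm by 85 mm) begins 54 mm behind the grasp point. The pads swing forward as they close: fully open they stand 13 mm farther back than shut.
Start: joints at [1.042, 0.181, 1.607, -0, 1.354, -0.206], TCP at [0.182, 0.545, 0.405] pointing down, gripper open.
Joint ranges: [-2.99, 2.99], [-0.89, 2.07], [0.3, 2.58], [-1.14, 4.28], [0, 2.63], [-3.12, 3.12]. Speed limits (rad/s): [2.57, 2.57, 3.01, 3.14, 3.14, 3.14].

## Interface

Orientations are given as a unit quaternion [w, x, y, z].
In Python, from bench import ctrl gives the robot as it stands.
- The arm moves only by the shell command python3 -m pendant 'ROWS'. ROWS is JSON, a list that holds one entry, the list of rows, each a list of 7 numbers: the opening, from 0 (shut) to 1 (fully open), then the shift along the tool's x, y, z in mm, then the turn, a rotation vector about the tool's x, y, z in rad. A call has 1 to 5 rows; each row is the pose to reach, as a shift and turn from the pose commanded when the call began, along the tool's axes at that moment; what a row does not reach only later rows make up. A row lasts 1/12 s, in which the tool goes at most 41.7 mm and 7.16 degrees, less where a joint would pass 70% of its speed; a pose out of reach is approached as far as the arm can. A call with a gripper value outside its range is refused whole. The fingers move at their own pace and stop on an object; the grip force is fixed at half the most. Time passes only in rows, so rows that repeat a pose let the fingers close. It gives the time, the measured TCP pose, the force, the opening and the grip force at its end, in the units of the state.
- ctrl.get_obs(): the state, without advancing time (a new reading comes with each control period).
- ctrl.camera(name): name is "side" or "top" or "wrist"; returns the picture (480x640x3 uint8, red, green, blue); there is no depth.
- ctrl.camera_params(name): a dict with "mtx" (3x3 intrinsics, pixels), "world_from_camera" (4x4, takes a point from camera to world coordinates); the wrist camera has in their place "tool_from_camera" (4x4, takes a point from camera to tool coordinates, whose origin is the TCP and whose axes are the flange's). Camera axes: x right, y down, z forward; pixel columns grow to the right and rows downward; lengths in m; the calibration is good to about 2 mm. A picture is of the moment at which its call begins: read the wrist's pose just before it. camera_params takes no time and is no camera call.
- ctrl.hand_in(): hands the job in; it is judged then, once.
Trained networks look in the newest picture that a camera, given by its name, has taken for a name from the list of things; names that differ only in an ending like _2 or _b are one class to them, and where a whole thing is asked for, a point or a joint stands for the part that bears it (a point fixed in the world has none). Each returns a list of dicts, best first, with "confidence" (0 to 1); they miss things now and then, are a little off and sometimes report something else, mostly with a low value. They report only what shows in the picture. A call takes as long as a camera call.
- ctrl.boxes_of(camera, name): "point" ([column, row] as shares, 0 to 1, of the picture: columns of its width, rows of its height, amid what is visible of it).
The state is a dict: "time_s": time; "q": joint angles; "dq": joint speeds; "joint_efforts": joint torques, N m; "eef_pos": TCP position; "eef_rot": TCP orientation; "wrist_force": force on the tool from outside, world axes, zero at the start; "torque": the same for the moment, N m; "opening": opening from 0.0 (shut) to 1.0 (fully open); "grasp_force": force on a finger pad.
Only numpy, scipy, OpenCV 4.12 (cv2) and the standard library are available. Lean on these libraries where they do the work, as an engineer would, in place of code of your own. Each camera call takes 0.05 s, during which the arm holds its last target. There are 200 camera calls.

## Working session

There is one attempt and no reset: what is moved stays moved. The work goes in short steps, Python scripts to look and compute and a shell command to move; the robot and the scene stay as the last step left them, time stands still between calls to the robot, and variables do not carry over. Pictures are saved under pics/ and viewed, at most 10 in all, crops included, and the job is handed in when it is done.

```bash
mkdir -p pics; ls; cat > h.py <<'E'
import numpy as np, cv2
from bench import ctrl
from scipy.spatial.transform import Rotation as R
def snap(n,f): 
    o=ctrl.get_obs(); im=ctrl.camera(n); cv2.imwrite('pics/'+f,im[:,:,::-1]); return o,im
def T(n,o):
    p=ctrl.camera_params(n)
    if 'world_from_camera' in p: return np.array(p['mtx']),np.array(p['world_from_camera'])
    q=o['eef_rot']; W=np.eye(4); W[:3,:3]=R.from_quat([q[1],q[2],q[3],q[0]]).as_matrix(); W[:3,3]=o['eef_pos']
    return np.array(p['mtx']),W@np.array(p['tool_from_camera'])
def ray(n,o,uv):
    K,W=T(n,o); d=W[:3,:3]@np.linalg.inv(K)@np.array([uv[0],uv[1],1.]); return W[:3,3],d
def atz(n,o,uv,z):
    c,d=ray(n,o,uv); return c+d*(z-c[2])/d[2]
def proj(n,o,X):
    K,W=T(n,o); p=K@(np.linalg.inv(W)@np.append(X,1))[:3]; return p[:2]/p[2]
def tri(rays):
    A=0;b=0
    for c,d in rays:
        d=d/np.linalg.norm(d); P=np.eye(3)-np.outer(d,d); A=A+P; b=b+P@c
    x=np.linalg.solve(A,b); return x,[np.linalg.norm((np.eye(3)-np.outer(d,d)/(d@d))@(x-c)) for c,d in rays]
E
python3 - <<'E'
from h import *
np.set_printoptions(precision=4,suppress=True)
o,_=snap('top','top0.png');snap('side','side0.png')
print(o)
for c in('top','side'):
    print(c,T(c,o))
    for n in('pin','rack','sieve','lockhole','handle','dibber','jar'):
        print(c,n,[(np.round(np.array(d['point'])*[640,480],1),round(d['confidence'],2)) for d in ctrl.boxes_of(c,n)[:3]])
E
```

```text
pics
{'time_s': 0.0, 'q': array([ 1.0417,  0.1815,  1.608 ,  0.    ,  1.3538, -0.2063]), 'dq': array([ 0.0002, -0.0006,  0.0003,  0.0011,  0.0005, -0.0005]), 'joint_efforts': array([  0.0016, -44.4886, -35.1334,  -0.0003,   0.0092,  -0.    ]), 'eef_pos': array([0.1822, 0.5451, 0.4038]), 'eef_rot': array([-0.0003,  0.1607,  0.987 , -0.0008]), 'wrist_force': array([ 0.4873, -0.4959, -0.6507]), 'torque': array([-0.0216, -0.004 , -0.0096]), 'grasp_force': 0.0, 'opening': 1.0021263980397896}
top (array([[439.5892,   0.    , 316.797 ],
       [  0.    , 439.5892, 241.964 ],
       [  0.    ,   0.    ,   1.    ]]), array([[ 0.018 , -0.9918,  0.1269,  0.4324],
       [-0.9998, -0.0167,  0.0112,  0.0519],
       [-0.0089, -0.127 , -0.9919,  1.2291],
       [ 0.    ,  0.    ,  0.    ,  1.    ]]))
top pin [(array([442. , 280.8]), 0.43)]
top rack [(array([435.7, 268.3]), 0.87)]
top sieve [(array([304.9, 254. ]), 0.96)]
top lockhole []
top handle [(array([292.5, 251.9]), 0.84)]
top dibber [(array([465.6, 329.9]), 0.46), (array([234. , 192.9]), 0.4)]
top jar [(array([416.5, 187.1]), 0.95), (array([234.7, 191.8]), 0.43)]
side (array([[553.6743,   0.    , 314.7268],
       [  0.    , 553.6743, 240.3485],
       [  0.    ,   0.    ,   1.    ]]), array([[ 0.8815, -0.3526,  0.3139,  0.1797],
       [-0.4721, -0.6582,  0.5864, -0.6426],
       [-0.0002, -0.6652, -0.7467,  1.0605],
       [ 0.    ,  0.    ,  0.    ,  1.    ]]))
side pin [(array([363.2, 390.9]), 0.65)]
side rack [(array([374.9, 400.5]), 0.6)]
side sieve [(array([303.6, 259.3]), 0.62)]
side lockhole [(array([303.1, 258.2]), 0.57)]
side handle [(array([300.1, 236.6]), 0.8)]
side dibber [(array([383.4, 371.8]), 0.67), (array([363.3, 390.6]), 0.5)]
side jar [(array([448.3, 327. ]), 0.9)]
```

View pics/top0.png

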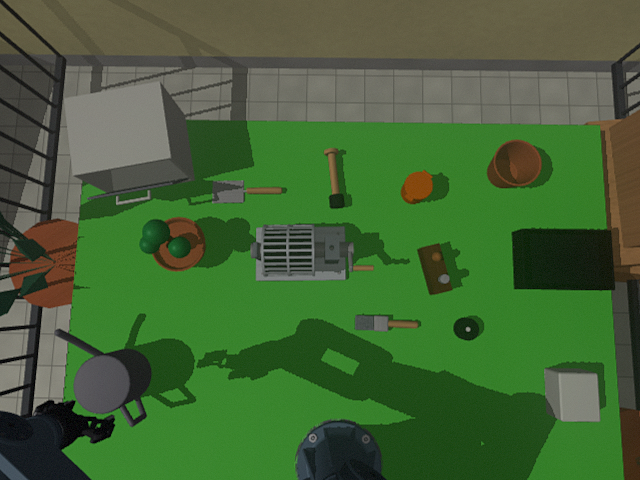

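View pics/side0.png

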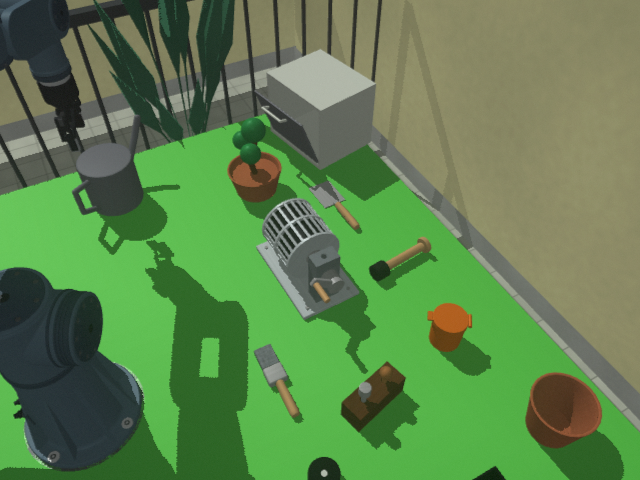

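Top: pin's grey head at (444,279), dibber's ball at (436,257), block at (333,245), handle at (363,268). Side: pin head at (365,389), block hole about (323,256), handle at (320,292). The boxes for lockhole and handle are the whole sieve.

```bash
python3 - <<'E'
from h import *
np.set_printoptions(precision=4,suppress=True)
o=None
for n,a,b,z in(('pin',(444,279),(365,387),.105),('dib',(436,257),(386,370),.1),('hole',(333,245),(323,256),.1425),('handle',(363,268),(320,292),.14)):
    print(n,tri([ray('top',o,a),ray('side',o,b)]),atz('top',o,a,z),atz('side',o,b,z))
im=cv2.imread('pics/top0.png')[200:310,240:480]; a=cv2.resize(im,None,fx=3.3,fy=3.3,interpolation=cv2.INTER_CUBIC)
cv2.imwrite('pics/ct.png',a)
K,W=T('wrist',dict(eef_pos=[0,0,0],eef_rot=[1,0,0,0]));print(K,W)
E
```

```text
pin (array([ 0.4882, -0.2608,  0.1077]), [np.float64(0.0018879274918994005), np.float64(0.0018879274918993261)]) [ 0.4866 -0.2608  0.105 ] [ 0.4909 -0.2603  0.105 ]
dib (array([ 0.5457, -0.2448,  0.0961]), [np.float64(0.002566257691869758), np.float64(0.0025662576918699543)]) [ 0.543  -0.2427  0.1   ] [ 0.5467 -0.2472  0.1   ]
hole (array([0.5608, 0.0249, 0.1481]), [np.float64(0.003136141401721632), np.float64(0.0031361414017217265)]) [0.5644 0.0236 0.1425] [0.56   0.0299 0.1425]
handle (array([ 0.5085, -0.0513,  0.1418]), [np.float64(2.1347853200208418e-05), np.float64(2.1347853200157166e-05)]) [ 0.5086 -0.0515  0.14  ] [ 0.5091 -0.0501  0.14  ]
[[384.52     0.     318.3279]
 [  0.     384.52   233.2974]
 [  0.       0.       1.    ]] [[ 0.0003 -0.9607 -0.2775  0.0706]
 [ 1.      0.0004 -0.0005  0.0004]
 [ 0.0006 -0.2775  0.9607  0.0303]
 [ 0.      0.      0.      1.    ]]
```

View pics/ct.png

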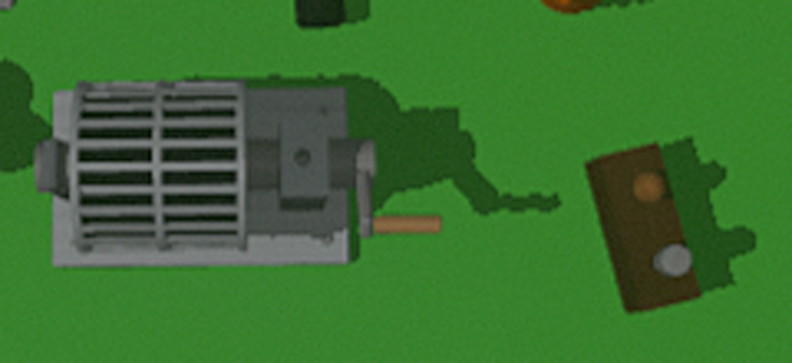

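```bash
cat > to.py <<'E'
# to.py x y z yaw(of tool y axis, world): prints the tool-frame shift (mm) and z turn of TCP to it
import sys; from h import *
x,y,z,a=map(float,sys.argv[1:5]); o=ctrl.get_obs(); q=o['eef_rot']; M=R.from_quat([q[1],q[2],q[3],q[0]]).as_matrix()
G=np.array([[np.sin(a),np.cos(a),0],[-np.cos(a),np.sin(a),0],[0,0,-1]]); 
print('t',round(o['time_s'],2),'pos',np.round(o['eef_pos'],4),'shift',np.round(M.T@(np.array([x,y,z])-o['eef_pos'])*1000,1),'turn',np.round(R.from_matrix(M.T@G).as_rotvec(),3),'F',np.round(o['wrist_force'],1),'open',round(o['opening'],3),'q6',round(o['q'][5],2))
E
P='python3 -m pendant'
$P '[[[0.6,-20,-24,-30,0,0,0],[0.6,-45,-55,-30,0,0,0],[0.6,-70,-86,-30,0,0,0],[0.6,-95,-116,-30,0,0,0],[0.6,-120,-147,-30,0,0,0]]]'
$P '[[[0.6,-130,-160,0,0,0,0],[0.6,-130,-160,0,0,0,0],[0.6,-130,-160,0,0,0,0],[0.6,-130,-160,0,0,0,0],[0.6,-130,-160,0,0,0,0]]]'
$P '[[[0.6,-130,-160,0,0,0,0],[0.6,-130,-160,0,0,0,0],[0.6,-130,-160,0,0,0,0],[0.6,-130,-160,0,0,0,0],[0.6,-130,-160,0,0,0,0]]]'
python3 to.py .488 -.261 .38 1.84
```

```text
time_s: 1.22
eef_pos: [0.2496, 0.3664, 0.4348]
eef_rot: [0.0, 0.16, 0.987, 0.0]
wrist_force: [0.0, -0.1, -0.3]
opening: 0.598
grasp_force: 0.0
time_s: 1.63
eef_pos: [0.3221, 0.173, 0.4351]
eef_rot: [0.001, 0.161, 0.987, 0.0]
wrist_force: [0.8, 0.1, 0.5]
opening: 0.601
grasp_force: 0.0
time_s: 2.05
eef_pos: [0.3947, -0.0204, 0.4352]
eef_rot: [0.001, 0.161, 0.987, -0.0]
wrist_force: [0.3, 0.7, -0.2]
opening: 0.6
grasp_force: 0.0Traceback (most recent call last):
  File "to.py", line 5, in <module>
    print('t',round(o['time_s'],2),'pos',np.round(o['eef_pos'],4),'shift',np.round(M.T@(np.array([x,y,z])-o['eef_pos'])*1000,1),'turn',np.round(R.from_matrix(M.T@G).as_rotvec(),3),'F',np.round(o['wrist_force'],1),'open',round(o['opening'],3),'q6',round(o['q'][5],2))
                                                                                                                                                ~~~~~~~~~~~~~^^^^^^^
  File "scipy/spatial/transform/_rotation.pyx", line 1143, in scipy.spatial.transform._rotation.Rotation.from_matrix
ValueError: Non-positive determinant (left-handed or null coordinate frame) in rotation matrix 0: [[-8.29333129e-01  5.58752165e-01  1.60620239e-03]
 [ 5.58752853e-01  8.29334220e-01 -2.45186987e-05]
 [ 1.34577848e-03 -8.77136000e-04  9.99998710e-01]].
```

```bash
sed -i 's/\[\[np.sin(a),np.cos(a),0\],\[-np.cos(a),np.sin(a),0\],\[0,0,-1\]\]/[[-np.sin(a),np.cos(a),0],[np.cos(a),np.sin(a),0],[0,0,-1]]/' to.py; python3 to.py .488 -.261 .38 1.84
```

```text
t 2.05 pos [ 0.3947 -0.0204  0.4352] shift [-164.9 -198.4   55.4] turn [-0.     0.002 -0.593] F [ 0.3  0.7 -0.2] open 0.6 q6 -1.6
```

```bash
P='python3 -m pendant'
$P '[[[0.6,-165,-198,55,0,0,-0.593],[0.6,-165,-198,55,0,0,-0.593],[0.6,-165,-198,55,0,0,-0.593],[0.6,-165,-198,55,0,0,-0.593],[0.6,-165,-198,55,0,0,-0.593]]]'
python3 to.py .488 -.261 .38 1.84
```

```text
time_s: 2.47
eef_pos: [0.4667, -0.2041, 0.3923]
eef_rot: [0.0, -0.138, 0.99, -0.0]
wrist_force: [1.1, 0.8, 0.3]
opening: 0.603
grasp_force: 0.0
t 2.47 pos [ 0.4667 -0.2041  0.3923] shift [ -5.  -60.5  12.3] turn [-0.     0.     0.007] F [1.1 0.8 0.3] open 0.603 q6 -2.49
```

```bash
P='python3 -m pendant'
$P '[[[0.6,-5,-60,12,0,0,0],[0.6,-5,-60,12,0,0,0],[0.6,-5,-60,12,0,0,0],[0.6,-5,-60,12,0,0,0]]]' | head -2
python3 to.py .488 -.261 .38 1.84
python3 - <<'E'
from h import *
o,im=snap('wrist','w1.png')
for n in('pin','dibber','rack'):
  for d in ctrl.boxes_of('wrist',n)[:2]:
    uv=np.array(d['point'])*[640,480]; print(n,uv.round(1),round(d['confidence'],2),atz('wrist',o,uv,.105).round(4))
print(proj('wrist',o,[.488,-.261,.105]))
E
```

```text
time_s: 2.8
eef_pos: [0.4871, -0.2593, 0.3798]
t 2.8 pos [ 0.4871 -0.2593  0.3798] shift [-0.4 -1.9 -0.2] turn [ 0.002 -0.001 -0.001] F [-1.2  0.3  0.2] open 0.604 q6 -2.54
pin [316.  232.8] 0.8 [ 0.4869 -0.2601  0.105 ]
dibber [315.  303.1] 0.56 [ 0.5364 -0.2473  0.105 ]
rack [314.  252.6] 0.71 [ 0.5006 -0.2578  0.105 ]
rack [595.2 339.1] 0.23 [ 0.5104 -0.0456  0.105 ]
[314.32562769 233.93900635]
```

View pics/w1.png

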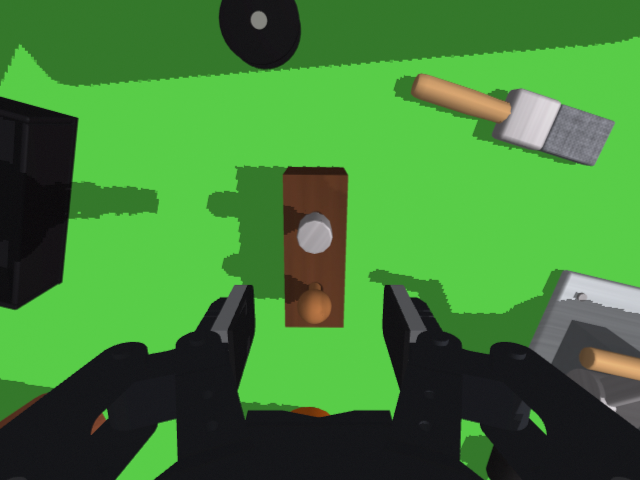

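Pin head's top centre at (315,237), the dibber's ball at (315,306); the rack is aligned with the tool. Descend and grip.

```bash
P='python3 -m pendant'; python3 to.py .4895 -.2600 .248 1.84
$P '[[[0.6,-2.5,-1,40,0,0,0],[0.6,-2.5,-1,80,0,0,0],[0.6,-2.5,-1,112,0,0,0],[0.6,-2.5,-1,132,0,0,0],[0.6,-2.5,-1,132,0,0,0]]]'
python3 to.py .4895 -.2600 .248 1.84
```

```text
t 3.0 pos [ 0.4872 -0.2572  0.3811] shift [ -1.4  -3.3 133.1] turn [-0.     0.     0.002] F [ 0.4  0.4 -0.6] open 0.603 q6 -2.54
time_s: 3.42
eef_pos: [0.4881, -0.2562, 0.2443]
eef_rot: [-0.003, -0.135, 0.991, 0.003]
wrist_force: [-0.9, 1.1, -1.2]
opening: 0.599
grasp_force: 0.0
t 3.42 pos [ 0.4881 -0.2562  0.2443] shift [-0.3 -4.  -3.7] turn [ 0.007 -0.005  0.002] F [-0.9  1.1 -1.2] open 0.599 q6 -2.54
```

```bash
P='python3 -m pendant'
$P '[[[0.6,0,-4,-2,0,0,0],[0.6,0,-4,-2,0,0,0],[0.6,0,-4,-2,0,0,0]]]' | head -4
python3 to.py .4895 -.2600 .248 1.84
$P '[[[0.1,0,0,0,0,0,0],[0.1,0,0,0,0,0,0],[0.1,0,0,0,0,0,0],[0.1,0,0,0,0,0,0],[0.1,0,0,0,0,0,0]]]'
python3 to.py .4895 -.2600 .248 1.84
```

```text
time_s: 3.67
eef_pos: [0.4921, -0.2633, 0.2535]
eef_rot: [0.002, -0.135, 0.991, -0.002]
wrist_force: [0.7, 0.1, -0.4]
t 3.67 pos [ 0.4921 -0.2633  0.2535] shift [1.7 3.9 5.4] turn [-0.004  0.003  0.001] F [ 0.7  0.1 -0.4] open 0.602 q6 -2.55
time_s: 4.08
eef_pos: [0.4914, -0.2627, 0.2521]
eef_rot: [0.001, -0.135, 0.991, -0.0]
wrist_force: [-0.6, 1.1, 6.2]
opening: 0.262
grasp_force: 58.4
t 4.08 pos [ 0.4914 -0.2627  0.2521] shift [1.1 3.1 4.1] turn [-0.001  0.001  0.001] F [-0.6  1.1  6.2] open 0.262 q6 -2.55
```

```bash
P='python3 -m pendant'
$P '[[[0.1,0,0,-25,0,0,0],[0.1,0,0,-60,0,0,0],[0.1,0,0,-100,0,0,0],[0.1,0,0,-140,0,0,0],[0.1,0,0,-165,0,0,0]]]'
python3 - <<'E'
from h import *
print(atz('top',None,(331.5,247.6),.1425))
E
python3 to.py .562 .027 .432 1.571
```

```text
time_s: 4.5
eef_pos: [0.4913, -0.2627, 0.4206]
eef_rot: [0.002, -0.135, 0.991, -0.002]
wrist_force: [0.7, -0.9, -0.3]
opening: 0.258
grasp_force: 60.0
[0.55782078 0.0272759  0.1425    ]
t 4.5 pos [ 0.4913 -0.2627  0.4206] shift [-145.5  260.3  -12.2] turn [-0.004  0.004  0.27 ] F [ 0.7 -0.9 -0.3] open 0.258 q6 -2.55
```

```bash
P='python3 -m pendant'
$P '[[[0.1,-143,260,-12,0,0,0.27],[0.1,-143,260,-12,0,0,0.27],[0.1,-143,260,-12,0,0,0.27],[0.1,-143,260,-12,0,0,0.27],[0.1,-143,260,-12,0,0,0.27]]]' | head -2
python3 to.py .559 .027 .432 1.571
```

```text
time_s: 4.92
eef_pos: [0.5376, -0.0637, 0.4244]
t 4.92 pos [ 0.5376 -0.0637  0.4244] shift [-21.3  90.7  -7.6] turn [-0.     0.001 -0.001] F [ 0.3  0.  -0.9] open 0.257 q6 -1.91
```

```bash
P='python3 -m pendant'
$P '[[[0.1,-10,41,-7,0,0,0],[0.1,-20,75,-7,0,0,0],[0.1,-21,90,-7,0,0,0],[0.1,-21,90,-7,0,0,0],[0.1,-21,90,-7,0,0,0]]]' | head -2
$P '[[[0.1,0,0,0,0,0,0],[0.1,0,0,0,0,0,0],[0.1,0,0,0,0,0,0]]]' | head -2
python3 to.py .559 .027 .432 1.571
python3 - <<'E'
from h import *
o,im=snap('wrist','w2.png')
u=proj('wrist',o,[.559,.027,.1425]);print('hole exp',u, 'tip exp', proj('wrist',o,np.array(o['eef_pos'])-[0,0,.247]))
c=im[150:390,180:460,::-1]; cv2.imwrite('pics/w2c.png',cv2.resize(c,None,fx=2.5,fy=2.5,interpolation=cv2.INTER_CUBIC))
E
```

```text
time_s: 5.33
eef_pos: [0.5586, 0.0254, 0.4308]
time_s: 5.58
eef_pos: [0.5587, 0.0233, 0.4308]
t 5.58 pos [0.5587 0.0233 0.4308] shift [-0.3  3.7 -1.2] turn [-0.    -0.    -0.002] F [ 0.4 -0.1 -0.2] open 0.259 q6 -1.74
hole exp [323.35051788 228.28528051] tip exp [317.8820183  246.23563022]
```

View pics/w2c.png

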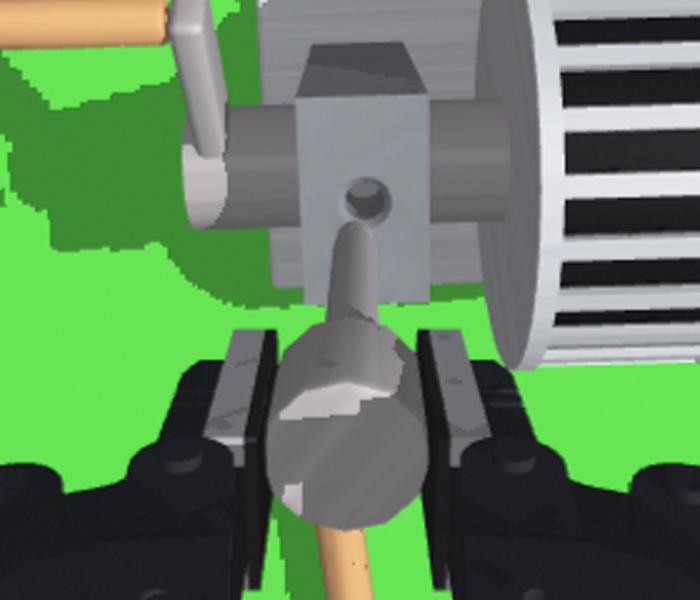

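Hole centre at picture pixel (326.8,230.4), pin tip centre near (322,246); the pin hangs nearly straight.

```bash
python3 - <<'E'
from h import *
o=ctrl.get_obs();z=o['eef_pos'][2]
h=atz('wrist',o,(326.8,230.4),.1425); t=atz('wrist',o,(322,246),z-.247); print(h,t,o['eef_pos'],(h-t)*1000)
E
```

```text
[0.56058439 0.02948061 0.1425    ] [0.55859734 0.02579379 0.18378771] [0.5587245  0.02333947 0.43078771] [  1.98704823   3.6868134  -41.28770607]
```

```bash
P='python3 -m pendant'
$P '[[[0.1,-2,3.7,0,0,0,0],[0.1,-2,3.7,12,0,0,0],[0.1,-2,3.7,24,0,0,0],[0.1,-2,3.7,26,0,0,0],[0.1,-2,3.7,26,0,0,0]]]' | head -2
$P '[[[0.1,0,0,0,0,0,0],[0.1,0,0,0,0,0,0],[0.1,0,0,0,0,0,0]]]' | head -2
python3 - <<'E'
from h import *
o,im=snap('wrist','w3.png');z=o['eef_pos'][2]
print(o['eef_pos'],'hole exp',proj('wrist',o,[.5606,.0295,.1425]), 'tip exp', proj('wrist',o,np.array(o['eef_pos'])+[-.0001,.0025,-.247]))
c=im[170:290,250:400,::-1]; cv2.imwrite('pics/w3c.png',cv2.resize(c,None,fx=4,fy=4,interpolation=cv2.INTER_CUBIC))
E
```

```text
time_s: 6.05
eef_pos: [0.5602, 0.0283, 0.4025]
time_s: 6.3
eef_pos: [0.561, 0.0282, 0.4053]
[0.56095175 0.02824124 0.40528875] hole exp [319.92393644 237.53718164] tip exp [322.09999346 245.64772499]
```

View pics/w3c.png

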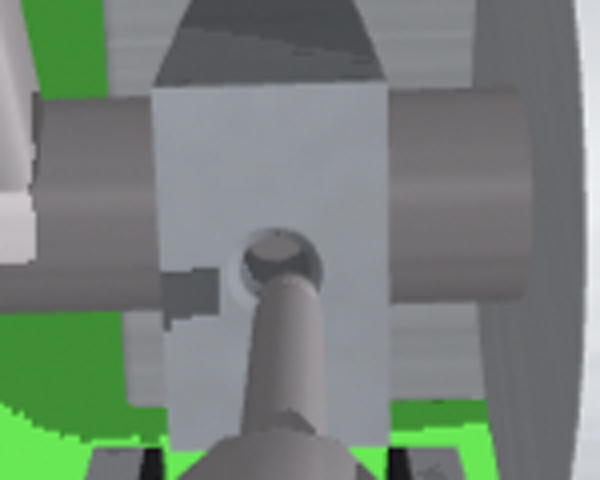

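Hole centre near (319.5,237.5), tip near (322,244): tip is about 1.4 mm too far in y and 0.8 mm in x. Correct and lower.

```bash
P='python3 -m pendant'
$P '[[[0.1,0.8,-1.4,0,0,0,0],[0.1,0.8,-1.4,5,0,0,0],[0.1,0.8,-1.4,10,0,0,0],[0.1,0.8,-1.4,14,0,0,0],[0.1,0.8,-1.4,18,0,0,0]]]'
$P '[[[0.1,0,0,1,0,0,0],[0.1,0,0,2,0,0,0],[0.1,0,0,3,0,0,0],[0.1,0,0,3,0,0,0],[0.1,0,0,3,0,0,0]]]'
```

```text
time_s: 6.77
eef_pos: [0.56, 0.0268, 0.3864]
eef_rot: [0.0, -0.0, 1.0, -0.0]
wrist_force: [0.7, -1.3, 0.1]
opening: 0.263
grasp_force: 60.3
time_s: 7.18
eef_pos: [0.56, 0.0268, 0.3839]
eef_rot: [0.0, -0.0, 1.0, -0.0]
wrist_force: [1.4, -0.7, -0.9]
opening: 0.258
grasp_force: 60.3
```

```bash
P='python3 -m pendant'
$P '[[[0.1,0,0,2,0,0,0],[0.1,0,0,4,0,0,0],[0.1,0,0,6,0,0,0],[0.1,0,0,8,0,0,0],[0.1,0,0,10,0,0,0]]]'
$P '[[[0.1,0,0,1.5,0,0,0],[0.1,0,0,3,0,0,0],[0.1,0,0,4.5,0,0,0],[0.1,0,0,6,0,0,0],[0.1,0,0,7,0,0,0]]]'
$P '[[[0.1,0,0,0,0,0,0],[0.1,0,0,0,0,0,0]]]'
```

```text
time_s: 7.6
eef_pos: [0.5601, 0.0268, 0.3737]
eef_rot: [0.0, -0.0, 1.0, -0.0]
wrist_force: [1.9, -1.4, -0.8]
opening: 0.257
grasp_force: 60.3
time_s: 8.02
eef_pos: [0.56, 0.0268, 0.3667]
eef_rot: [0.0, -0.0, 1.0, -0.0]
wrist_force: [3.0, -0.7, -0.5]
opening: 0.26
grasp_force: 60.2
time_s: 8.18
eef_pos: [0.56, 0.0268, 0.3667]
eef_rot: [0.0, -0.0, 1.0, -0.0]
wrist_force: [2.3, -1.1, -0.6]
opening: 0.259
grasp_force: 60.1
```

```bash
P='python3 -m pendant'
$P '[[[0.6,0,0,0,0,0,0],[0.6,0,0,0,0,0,0],[0.6,0,0,0,0,0,0],[0.6,0,0,0,0,0,0],[0.6,0,0,0,0,0,0]]]'
$P '[[[0.6,0,0,-15,0,0,0],[0.6,0,0,-35,0,0,0],[0.6,0,0,-65,0,0,0],[0.6,0,0,-80,0,0,0],[0.6,0,0,-80,0,0,0]]]' | head -2
python3 to.py .509 -.050 .38 0
python3 - <<'E'
from h import *
snap('side','s2.png'); o,im=snap('wrist','w4.png')
print(proj('wrist',o,[.561,.0285,.215]))
a=cv2.imread('pics/s2.png')[190:310,250:370]; b=cv2.imread('pics/w4.png')
cv2.imwrite('pics/m4.png',np.hstack([cv2.resize(a,(400,400)),cv2.resize(b,(400,300))[:, :].copy() if 0 else cv2.copyMakeBorder(cv2.resize(b,(400,300)),0,100,0,0,cv2.BORDER_CONSTANT)]))
E
```

```text
time_s: 8.6
eef_pos: [0.5598, 0.027, 0.3667]
eef_rot: [-0.0, -0.0, 1.0, 0.0]
wrist_force: [-0.7, -0.5, 0.5]
opening: 0.603
grasp_force: 0.0
time_s: 9.02
eef_pos: [0.5608, 0.0268, 0.4514]
t 9.02 pos [0.5608 0.0268 0.4514] shift [ 52.3 -76.7  71.1] turn [0.005 0.007 1.571] F [ 0.4 -0.4  0.7] open 0.598 q6 -1.73
[320.96886322 252.89702726]
```

View pics/m4.png

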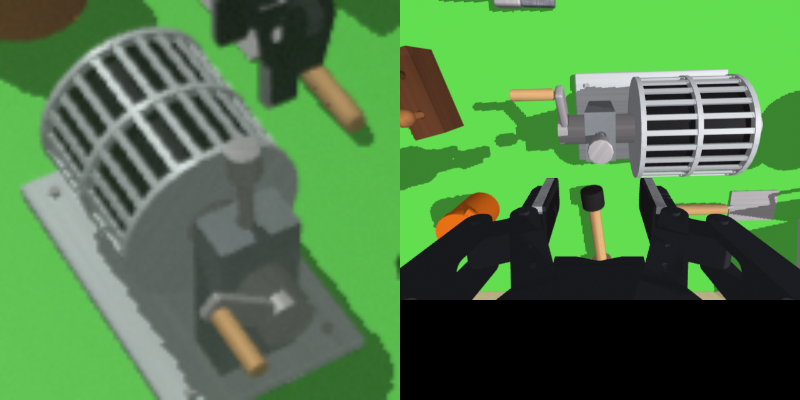

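Pin stands in the hole, released; handle still leaning to the robot. Now swing round to straddle the handle (closing along x).

```bash
P='python3 -m pendant'
python3 - <<'E'
from h import *
o=ctrl.get_obs(); print(atz('wrist',o,(210,152),.136), atz('wrist',o,(131*1.6,95*1.6),.136))
E
$P '[[[0.55,26,-40,0,0,0,0.12],[0.55,52,-80,0,0,0,0.24],[0.55,52,-85,0,0,0,0.36],[0.55,52,-85,0,0,0,0.48],[0.55,52,-85,0,0,0,0.6]]]' | head -2
$P '[[[0.55,0,0,0,0,0,0.12],[0.55,0,0,0,0,0,0.24],[0.55,0,0,0,0,0,0.36],[0.55,0,0,0,0,0,0.48],[0.55,0,0,0,0,0,0.6]]]' | head -2
$P '[[[0.55,0,0,0,0,0,0.12],[0.55,0,0,0,0,0,0.24],[0.55,0,0,0,0,0,0.37],[0.55,0,0,0,0,0,0.37]]]' | head -2
python3 to.py .509 -.057 .38 0
python3 - <<'E'
from h import *
o,im=snap('wrist','w5.png')
hs=cv2.cvtColor(im,cv2.COLOR_RGB2HSV); m=cv2.inRange(hs,(8,80,110),(22,255,255))
n,l,s,c=cv2.connectedComponentsWithStats(m)
for i in range(1,n):
    if s[i,4]>150: print(s[i],c[i],atz('wrist',o,c[i],.137))
print(proj('wrist',o,[.509,-.0485,.136]),[ (np.array(d['point'])*[640,480],d['confidence']) for d in ctrl.boxes_of('wrist','handle')[:2]])
E
```

```text
[ 0.51019677 -0.0504646   0.136     ] [ 0.51019695 -0.05075112  0.136     ]
time_s: 9.53
eef_pos: [0.507, -0.0592, 0.4448]
time_s: 9.95
eef_pos: [0.5075, -0.058, 0.4446]
time_s: 10.28
eef_pos: [0.5076, -0.058, 0.4447]
t 10.28 pos [ 0.5076 -0.058   0.4447] shift [ 0.9  1.6 64.7] turn [-0.003 -0.001 -0.004] F [ 0.  -0.2 -0.6] open 0.549 q6 -0.34
[ 550   94   90   32 1878] [595.53674121 109.46432375] [0.69691269 0.020832   0.137     ]
[ 316  177   19   68 1159] [325.19154443 210.32700604] [ 0.51159246 -0.04943984  0.137     ]
[ 189  258   19   66 1005] [198.34129353 290.34527363] [ 0.41210166 -0.1134398   0.137     ]
[ 488  285  110   97 6001] [545.51724713 330.19696717] [ 0.68978801 -0.1490176   0.137     ]
[350 366  24  37 516] [361.31395349 385.99224806] [ 0.54244435 -0.20181191  0.137     ]
[321.67095381 208.79893258] [(array([378.816,  39.312]), 0.66)]
```

```bash
P='python3 -m pendant'
$P '[[[0.55,0,4,35,0,0,0],[0.55,0,4,70,0,0,0],[0.55,0,4,105,0,0,0],[0.55,0,4,135,0,0,0],[0.55,0,4,156,0,0,0]]]' 
$P '[[[0.3,0,0,0,0,0,0],[0.3,0,0,0,0,0,0],[0.27,0,0,0,0,0,0],[0.27,0,0,0,0,0,0]]]' 
python3 to.py .5116 -.057 .288 0
```

```text
time_s: 10.8
eef_pos: [0.5105, -0.0577, 0.287]
eef_rot: [-0.002, 0.705, 0.709, -0.001]
wrist_force: [0.0, 0.3, 1.0]
opening: 0.554
grasp_force: 0.0
time_s: 11.13
eef_pos: [0.5129, -0.0584, 0.2928]
eef_rot: [0.002, 0.706, 0.708, 0.001]
wrist_force: [0.6, -0.2, -1.1]
opening: 0.266
grasp_force: 0.0
t 11.13 pos [ 0.5129 -0.0584  0.2928] shift [ 1.4 -1.3  4.8] turn [0.003 0.001 0.002] F [ 0.6 -0.2 -1.1] open 0.266 q6 -0.35
```

```bash
P='python3 -m pendant'; cat > chk.py <<'E'
import sys; from h import *
o=ctrl.get_obs(); f=o['wrist_force']; p=o['eef_pos']; lim=float(sys.argv[1])
th=np.arcsin((p[0]-.565)/.065); print('t %.2f x %.4f z %.4f F %.1f %.1f %.1f th %.2f'%(o['time_s'],p[0],p[2],*f,th)); sys.exit(int(f[0]<-lim or abs(f[2])>lim+4))
E
python3 chk.py 5 &&
$P '[[[0.27,0,1.5,0,0,0,0],[0.27,0,3,0,0,0,0],[0.27,0,4.5,0,0,0,0],[0.27,0,6,-1,0,0,0],[0.27,0,7.5,-2,0,0,0]]]' >/dev/null; python3 chk.py 5 &&
$P '[[[0.27,0,2,-1,0,0,0],[0.27,0,4,-3,0,0,0],[0.27,0,6,-5,0,0,0],[0.27,0,8,-6,0,0,0]]]' >/dev/null; python3 chk.py 5 &&
$P '[[[0.27,0,2,-1,0,0,0],[0.27,0,4,-2,0,0,0],[0.27,0,6,-3,0,0,0],[0.27,0,8,-4,0,0,0]]]' >/dev/null; python3 chk.py 5 &&
$P '[[[0.27,0,2,-1,0,0,0],[0.27,0,4,-2,0,0,0],[0.27,0,6,-3,0,0,0],[0.27,0,8,-4,0,0,0]]]' >/dev/null; python3 chk.py 5
```

```text
t 11.13 x 0.5129 z 0.2928 F 0.6 -0.2 -1.1 th -0.93
t 11.55 x 0.5194 z 0.2928 F -1.7 -1.5 0.6 th -0.78
t 11.88 x 0.5278 z 0.2991 F -3.0 0.6 0.1 th -0.61
t 12.22 x 0.5357 z 0.3028 F -1.0 0.6 0.2 th -0.47
t 12.55 x 0.5437 z 0.3068 F -2.7 1.3 -0.6 th -0.33
```

```bash

python3 -m pendant '[[[0.27,0,0.7,-1,0,0,0],[0.27,0,1.4,-1,0,0,0]]]' >/dev/null; python3 chk.py 5 &&
python3 -m pendant '[[[0.27,0,0.7,-1,0,0,0],[0.27,0,1.4,-1,0,0,0]]]' >/dev/null; python3 chk.py 5 &&
python3 -m pendant '[[[0.27,0,0.5,0,0,0,0],[0.27,0,1,0,0,0,0]]]' >/dev/null; python3 chk.py 5 &&
python3 -m pendant '[[[0.27,0,0.5,0,0,0,0],[0.27,0,1,0,0,0,0]]]' >/dev/null; python3 chk.py 5 &&
python3 -m pendant '[[[0.27,0,0.5,0,0,0,0],[0.27,0,1,0,0,0,0]]]' >/dev/null; python3 chk.py 5 &&
python3 -m pendant '[[[0.27,0,0.5,-1,0,0,0],[0.27,0,1,-1,0,0,0]]]' >/dev/null; python3 chk.py 5 &&
python3 -m pendant '[[[0.27,0,0.5,0,0,0,0],[0.27,0,1,0,0,0,0]]]' >/dev/null; python3 chk.py 5 &&
python3 -m pendant '[[[0.27,0,0.5,0,0,0,0],[0.27,0,1,0,0,0,0]]]' >/dev/null; python3 chk.py 5 &&
python3 -m pendant '[[[0.27,0,0.5,0,0,0,0],[0.27,0,1,0,0,0,0]]]' >/dev/null; python3 chk.py 5 &&
python3 -m pendant '[[[0.27,0,0.5,-1,0,0,0],[0.27,0,1,-1,0,0,0]]]' >/dev/null; python3 chk.py 5
```

```text
t 12.72 x 0.5452 z 0.3081 F -1.5 0.8 0.2 th -0.31
t 12.88 x 0.5464 z 0.3089 F -0.9 0.5 -0.2 th -0.29
t 13.05 x 0.5473 z 0.3088 F -2.4 0.0 0.1 th -0.28
t 13.22 x 0.5483 z 0.3087 F -1.3 0.7 0.1 th -0.26
t 13.38 x 0.5493 z 0.3088 F -0.9 0.8 0.1 th -0.24
t 13.55 x 0.5504 z 0.3099 F -1.4 0.4 0.2 th -0.23
t 13.72 x 0.5514 z 0.3098 F -1.3 1.2 -0.3 th -0.21
t 13.88 x 0.5523 z 0.3098 F -0.3 1.8 -0.7 th -0.20
t 14.05 x 0.5534 z 0.3098 F -1.8 1.1 -0.6 th -0.18
t 14.22 x 0.5544 z 0.3110 F -0.9 0.7 -0.6 th -0.16
```

```bash

python3 -m pendant '[[[0.27,0,0.5,0,0,0,0],[0.27,0,1,0,0,0,0]]]' >/dev/null; python3 chk.py 5 &&
python3 -m pendant '[[[0.27,0,0.5,0,0,0,0],[0.27,0,1,0,0,0,0]]]' >/dev/null; python3 chk.py 5 &&
python3 -m pendant '[[[0.27,0,0.5,0,0,0,0],[0.27,0,1,0,0,0,0]]]' >/dev/null; python3 chk.py 5 &&
python3 -m pendant '[[[0.27,0,0.5,0,0,0,0],[0.27,0,1,0,0,0,0]]]' >/dev/null; python3 chk.py 5 &&
python3 -m pendant '[[[0.27,0,0.5,-1,0,0,0],[0.27,0,1,-1,0,0,0]]]' >/dev/null; python3 chk.py 5 &&
python3 -m pendant '[[[0.27,0,0.5,0,0,0,0],[0.27,0,1,0,0,0,0]]]' >/dev/null; python3 chk.py 5 &&
python3 -m pendant '[[[0.27,0,0.5,0,0,0,0],[0.27,0,1,0,0,0,0]]]' >/dev/null; python3 chk.py 5 &&
python3 -m pendant '[[[0.27,0,0.5,0,0,0,0],[0.27,0,1,0,0,0,0]]]' >/dev/null; python3 chk.py 5 &&
python3 -m pendant '[[[0.27,0,0.5,0,0,0,0],[0.27,0,1,0,0,0,0]]]' >/dev/null; python3 chk.py 5 &&
python3 -m pendant '[[[0.27,0,0.5,0,0,0,0],[0.27,0,1,0,0,0,0]]]' >/dev/null; python3 chk.py 5 &&
python3 -m pendant '[[[0.27,0,0.5,0,0,0,0],[0.27,0,1,0,0,0,0]]]' >/dev/null; python3 chk.py 5 &&
python3 -m pendant '[[[0.27,0,0.5,0,0,0,0],[0.27,0,1,0,0,0,0]]]' >/dev/null; python3 chk.py 5 &&
python3 -m pendant '[[[0.27,0,0.5,0,0,0,0],[0.27,0,1,0,0,0,0]]]' >/dev/null; python3 chk.py 5 &&
python3 -m pendant '[[[0.27,0,0.5,0,0,0,0],[0.27,0,1,0,0,0,0]]]' >/dev/null; python3 chk.py 5 &&
python3 -m pendant '[[[0.27,0,0.5,0,0,0,0],[0.27,0,1,0,0,0,0]]]' >/dev/null; python3 chk.py 5 &&
python3 -m pendant '[[[0.27,0,0.5,0,0,0,0],[0.27,0,1,0,0,0,0]]]' >/dev/null; python3 chk.py 5
```

```text
t 14.38 x 0.5554 z 0.3109 F -1.6 1.3 0.7 th -0.15
t 14.55 x 0.5563 z 0.3108 F -0.6 0.5 0.2 th -0.13
t 14.72 x 0.5573 z 0.3108 F -0.4 0.2 0.7 th -0.12
t 14.88 x 0.5583 z 0.3108 F -0.5 0.5 0.4 th -0.10
t 15.05 x 0.5594 z 0.3120 F -1.9 2.5 -0.4 th -0.09
t 15.22 x 0.5604 z 0.3118 F -1.2 1.1 -0.3 th -0.07
t 15.38 x 0.5613 z 0.3118 F -2.2 0.6 -0.0 th -0.06
t 15.55 x 0.5623 z 0.3118 F -1.3 1.0 -0.1 th -0.04
t 15.72 x 0.5633 z 0.3118 F -0.9 0.9 0.5 th -0.03
t 15.88 x 0.5643 z 0.3118 F -1.0 0.9 0.4 th -0.01
t 16.05 x 0.5653 z 0.3118 F -1.2 1.3 -0.1 th 0.01
t 16.22 x 0.5664 z 0.3118 F -1.0 0.9 0.7 th 0.02
t 16.38 x 0.5674 z 0.3118 F -1.0 1.7 0.3 th 0.04
t 16.55 x 0.5684 z 0.3118 F -1.1 0.8 -0.4 th 0.05
t 16.72 x 0.5693 z 0.3118 F -1.3 0.6 -0.8 th 0.07
t 16.88 x 0.5703 z 0.3118 F -0.8 0.8 0.4 th 0.08
```

```bash

python3 -m pendant '[[[0.27,0,0.5,0,0,0,0],[0.27,0,1,0,0,0,0]]]' >/dev/null; python3 chk.py 5 &&
python3 -m pendant '[[[0.27,0,0.5,0,0,0,0],[0.27,0,1,0,0,0,0]]]' >/dev/null; python3 chk.py 5 &&
python3 -m pendant '[[[0.27,0,0.5,0,0,0,0],[0.27,0,1,0,0,0,0]]]' >/dev/null; python3 chk.py 5 &&
python3 -m pendant '[[[0.27,0,0.5,0,0,0,0],[0.27,0,1,0.5,0,0,0]]]' >/dev/null; python3 chk.py 5 &&
python3 -m pendant '[[[0.27,0,0.5,0,0,0,0],[0.27,0,1,0,0,0,0]]]' >/dev/null; python3 chk.py 5 &&
python3 -m pendant '[[[0.27,0,0.5,0,0,0,0],[0.27,0,1,0.5,0,0,0]]]' >/dev/null; python3 chk.py 5 &&
python3 -m pendant '[[[0.27,0,0.5,0,0,0,0],[0.27,0,1,0,0,0,0]]]' >/dev/null; python3 chk.py 5 &&
python3 -m pendant '[[[0.27,0,0.5,0,0,0,0],[0.27,0,1,0.5,0,0,0]]]' >/dev/null; python3 chk.py 5 &&
python3 -m pendant '[[[0.27,0,0.5,0,0,0,0],[0.27,0,1,0,0,0,0]]]' >/dev/null; python3 chk.py 5 &&
python3 -m pendant '[[[0.27,0,0.5,0,0,0,0],[0.27,0,1,0.5,0,0,0]]]' >/dev/null; python3 chk.py 5 &&
python3 -m pendant '[[[0.27,0,0.5,0,0,0,0],[0.27,0,1,0,0,0,0]]]' >/dev/null; python3 chk.py 5 &&
python3 -m pendant '[[[0.27,0,0.5,0,0,0,0],[0.27,0,1,0.5,0,0,0]]]' >/dev/null; python3 chk.py 5 &&
python3 -m pendant '[[[0.27,0,0.5,0,0,0,0],[0.27,0,1,0,0,0,0]]]' >/dev/null; python3 chk.py 5 &&
python3 -m pendant '[[[0.27,0,0.5,0,0,0,0],[0.27,0,1,0.5,0,0,0]]]' >/dev/null; python3 chk.py 5 &&
python3 -m pendant '[[[0.27,0,0.5,0,0,0,0],[0.27,0,1,0.5,0,0,0]]]' >/dev/null; python3 chk.py 5 &&
python3 -m pendant '[[[0.27,0,0.5,0,0,0,0],[0.27,0,1,0.5,0,0,0]]]' >/dev/null; python3 chk.py 5
```

```text
t 17.05 x 0.5713 z 0.3118 F -1.4 1.3 -0.3 th 0.10
t 17.22 x 0.5723 z 0.3118 F -1.8 1.8 0.1 th 0.11
t 17.38 x 0.5734 z 0.3118 F -1.2 1.9 -0.6 th 0.13
t 17.55 x 0.5744 z 0.3114 F -2.2 1.5 -0.5 th 0.15
t 17.72 x 0.5753 z 0.3112 F -1.7 0.7 0.6 th 0.16
t 17.88 x 0.5764 z 0.3109 F -1.8 2.6 0.2 th 0.18
t 18.05 x 0.5774 z 0.3108 F -0.6 1.2 0.3 th 0.19
t 18.22 x 0.5784 z 0.3104 F -1.6 0.3 0.3 th 0.21
t 18.38 x 0.5794 z 0.3103 F -1.1 1.2 -0.6 th 0.22
t 18.55 x 0.5805 z 0.3100 F -0.5 1.7 -0.2 th 0.24
t 18.72 x 0.5814 z 0.3098 F -1.0 0.9 0.4 th 0.25
t 18.88 x 0.5824 z 0.3094 F -1.3 1.3 0.1 th 0.27
t 19.05 x 0.5833 z 0.3093 F -0.9 0.7 0.1 th 0.29
t 19.22 x 0.5844 z 0.3089 F -0.9 0.9 0.1 th 0.30
t 19.38 x 0.5854 z 0.3084 F -1.0 0.3 0.3 th 0.32
t 19.55 x 0.5864 z 0.3078 F -2.0 0.4 0.1 th 0.34
```

```bash

python3 -m pendant '[[[0.27,0,0.5,0,0,0,0],[0.27,0,1,0.3,0,0,0]]]' >/dev/null; python3 chk.py 5 &&
python3 -m pendant '[[[0.27,0,0.5,0,0,0,0],[0.27,0,1,0.4,0,0,0]]]' >/dev/null; python3 chk.py 5 &&
python3 -m pendant '[[[0.27,0,0.5,0,0,0,0],[0.27,0,1,0.4,0,0,0]]]' >/dev/null; python3 chk.py 5 &&
python3 -m pendant '[[[0.27,0,0.5,0,0,0,0],[0.27,0,1,0.4,0,0,0]]]' >/dev/null; python3 chk.py 5 &&
python3 -m pendant '[[[0.27,0,0.5,0,0,0,0],[0.27,0,1,0.4,0,0,0]]]' >/dev/null; python3 chk.py 5 &&
python3 -m pendant '[[[0.27,0,0.5,0,0,0,0],[0.27,0,1,0.5,0,0,0]]]' >/dev/null; python3 chk.py 5 &&
python3 -m pendant '[[[0.27,0,0.5,0,0,0,0],[0.27,0,1,0.5,0,0,0]]]' >/dev/null; python3 chk.py 5 &&
python3 -m pendant '[[[0.27,0,0.5,0,0,0,0],[0.27,0,1,0.5,0,0,0]]]' >/dev/null; python3 chk.py 5 &&
python3 -m pendant '[[[0.27,0,0.5,0,0,0,0],[0.27,0,1,0.5,0,0,0]]]' >/dev/null; python3 chk.py 5 &&
python3 -m pendant '[[[0.27,0,0.5,0,0,0,0],[0.27,0,1,0.6,0,0,0]]]' >/dev/null; python3 chk.py 5 &&
python3 -m pendant '[[[0.27,0,0.5,0,0,0,0],[0.27,0,1,0.6,0,0,0]]]' >/dev/null; python3 chk.py 5 &&
python3 -m pendant '[[[0.27,0,0.5,0,0,0,0],[0.27,0,1,0.6,0,0,0]]]' >/dev/null; python3 chk.py 5 &&
python3 -m pendant '[[[0.27,0,0.5,0,0,0,0],[0.27,0,1,0.6,0,0,0]]]' >/dev/null; python3 chk.py 5 &&
python3 -m pendant '[[[0.27,0,0.5,0,0,0,0],[0.27,0,1,0.7,0,0,0]]]' >/dev/null; python3 chk.py 5 &&
python3 -m pendant '[[[0.27,0,0.5,0,0,0,0],[0.27,0,1,0.7,0,0,0]]]' >/dev/null; python3 chk.py 5 &&
python3 -m pendant '[[[0.27,0,0.5,0,0,0,0],[0.27,0,1,0.7,0,0,0]]]' >/dev/null; python3 chk.py 5
```

```text
t 19.72 x 0.5874 z 0.3075 F -0.5 1.5 0.5 th 0.35
t 19.88 x 0.5884 z 0.3071 F -0.8 0.2 -0.0 th 0.37
t 20.05 x 0.5894 z 0.3068 F -2.2 -0.1 0.1 th 0.38
t 20.22 x 0.5904 z 0.3063 F -1.4 -0.1 -0.0 th 0.40
t 20.38 x 0.5914 z 0.3059 F -1.3 0.8 0.3 th 0.42
t 20.55 x 0.5924 z 0.3055 F -0.8 0.0 0.0 th 0.43
t 20.72 x 0.5934 z 0.3049 F -1.0 0.7 -0.1 th 0.45
t 20.88 x 0.5944 z 0.3044 F -0.5 -0.2 0.2 th 0.47
t 21.05 x 0.5954 z 0.3039 F -1.4 0.9 0.4 th 0.49
t 21.22 x 0.5964 z 0.3034 F -0.4 1.3 0.5 th 0.50
t 21.38 x 0.5974 z 0.3027 F -1.8 -0.0 -0.0 th 0.52
t 21.55 x 0.5984 z 0.3022 F -1.8 1.2 -0.1 th 0.54
t 21.72 x 0.5994 z 0.3016 F -1.0 1.6 1.2 th 0.56
t 21.88 x 0.6004 z 0.3009 F -0.3 1.0 -0.3 th 0.58
t 22.05 x 0.6014 z 0.3001 F 0.0 0.5 -0.2 th 0.59
t 22.22 x 0.6024 z 0.2994 F -1.3 0.0 0.4 th 0.61
```

```bash
python3 - <<'E'
from h import *
o,_=snap('wrist','w6.png'); snap('side','s6.png')
b=cv2.imread('pics/w6.png'); a=cv2.imread('pics/s6.png')[190:310,250:370]
cv2.imwrite('pics/m6.png',np.hstack([cv2.resize(b,(480,360)),cv2.resize(a,(320,320)).__class__ and cv2.copyMakeBorder(cv2.resize(a,(320,320)),0,40,0,0,cv2.BORDER_CONSTANT)]))
E
```

```text
(no output)
```

View pics/m6.png

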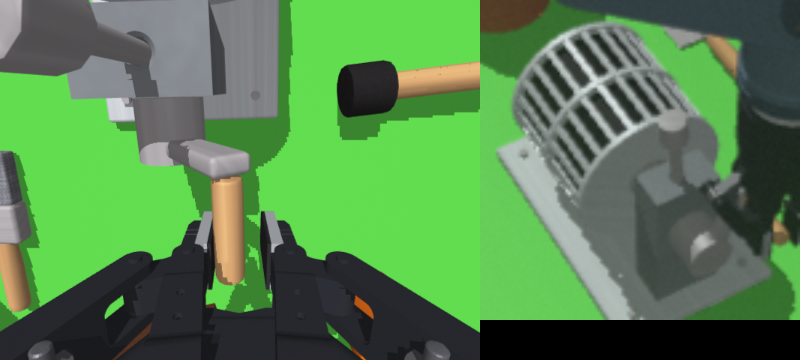

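The handle leans away (about 0.6 rad) between the pads, resting on the rear pad; pin head seen in the side view at about (322,235). Compare its height with before.

```bash
cat > drop.py <<'E'
from h import *
import sys
def d(a,b):
    A=cv2.imread(a);B=cv2.imread(b); t=A[226:250,310:334]  # head+upper shank in s2
    r=cv2.matchTemplate(cv2.resize(B[215:270,295:350],None,fx=4,fy=4,interpolation=3),cv2.resize(t,None,fx=4,fy=4,interpolation=3),cv2.TM_CCOEFF_NORMED)
    _,v,_,p=cv2.minMaxLoc(r); return v,295+p[0]/4-310,215+p[1]/4-226
o=None
for z in(.215,.210,.209): print(z,proj('side',o,[.561,.0285,z]).round(1))
print(d('pics/s2.png','pics/s6.png'))
E
python3 drop.py
```

```text
0.215 [324.1 233.7]
0.21 [324.1 235.3]
0.209 [324.1 235.6]
(0.8367996215820312, -2.0, 1.0)
```

```bash

python3 -m pendant '[[[0.27,0,0.5,0.3,0,0,0],[0.27,0,0.9,0.6,0,0,0]]]' >/dev/null; python3 chk.py 5 &&
python3 -m pendant '[[[0.27,0,0.5,0.3,0,0,0],[0.27,0,0.9,0.7,0,0,0]]]' >/dev/null; python3 chk.py 5 &&
python3 -m pendant '[[[0.27,0,0.5,0.3,0,0,0],[0.27,0,0.9,0.7,0,0,0]]]' >/dev/null; python3 chk.py 5 &&
python3 -m pendant '[[[0.27,0,0.5,0.3,0,0,0],[0.27,0,0.9,0.7,0,0,0]]]' >/dev/null; python3 chk.py 5 &&
python3 -m pendant '[[[0.27,0,0.4,0.4,0,0,0],[0.27,0,0.8,0.7,0,0,0]]]' >/dev/null; python3 chk.py 5 &&
python3 -m pendant '[[[0.27,0,0.4,0.4,0,0,0],[0.27,0,0.8,0.7,0,0,0]]]' >/dev/null; python3 chk.py 5 &&
python3 -m pendant '[[[0.27,0,0.4,0.4,0,0,0],[0.27,0,0.8,0.7,0,0,0]]]' >/dev/null; python3 chk.py 5 &&
python3 -m pendant '[[[0.27,0,0.4,0.4,0,0,0],[0.27,0,0.8,0.7,0,0,0]]]' >/dev/null; python3 chk.py 5 &&
python3 -m pendant '[[[0.27,0,0.4,0.4,0,0,0],[0.27,0,0.8,0.7,0,0,0]]]' >/dev/null; python3 chk.py 5 &&
python3 -m pendant '[[[0.27,0,0.4,0.4,0,0,0],[0.27,0,0.8,0.8,0,0,0]]]' >/dev/null; python3 chk.py 5 &&
python3 -m pendant '[[[0.27,0,0.4,0.4,0,0,0],[0.27,0,0.8,0.8,0,0,0]]]' >/dev/null; python3 chk.py 5 &&
python3 -m pendant '[[[0.27,0,0.4,0.4,0,0,0],[0.27,0,0.8,0.8,0,0,0]]]' >/dev/null; python3 chk.py 5
```

```text
t 22.48 x 0.6032 z 0.2988 F -1.1 0.7 -0.0 th 0.63
t 22.65 x 0.6042 z 0.2981 F -0.6 0.1 -0.0 th 0.65
t 22.82 x 0.6050 z 0.2974 F -1.0 0.1 1.2 th 0.66
t 22.98 x 0.6059 z 0.2966 F -0.5 0.6 0.1 th 0.68
t 23.15 x 0.6067 z 0.2959 F -1.4 -0.1 -0.2 th 0.70
t 23.32 x 0.6075 z 0.2952 F -0.6 0.1 0.5 th 0.71
t 23.48 x 0.6083 z 0.2945 F -1.2 1.2 -0.5 th 0.73
t 23.65 x 0.6091 z 0.2938 F -0.7 0.6 0.3 th 0.75
t 23.82 x 0.6099 z 0.2931 F -1.1 1.0 0.3 th 0.76
t 23.98 x 0.6107 z 0.2924 F -1.5 0.7 -0.1 th 0.78
t 24.15 x 0.6115 z 0.2916 F -1.4 1.3 0.5 th 0.80
t 24.32 x 0.6123 z 0.2908 F -1.6 0.8 -0.0 th 0.82
```

```bash
python3 - <<'E'
from h import *
snap('side','s7.png'); o,_=snap('wrist','w7.png')
f=lambda n,r,c,s:cv2.resize(cv2.imread('pics/'+n)[r:r+s,c:c+s],(390,290) if 0 else (266,266),interpolation=3)
A=np.hstack([f('s2.png',215,290,60),f('s6.png',215,290,60),f('s7.png',215,290,60)])
B=np.hstack([f('w4.png',200,280,80),f('w6.png',0,0,200),f('w7.png',0,0,200)])
cv2.imwrite('pics/m7.png',np.vstack([A,B]))
E
```

```text
(no output)
```

View pics/m7.png

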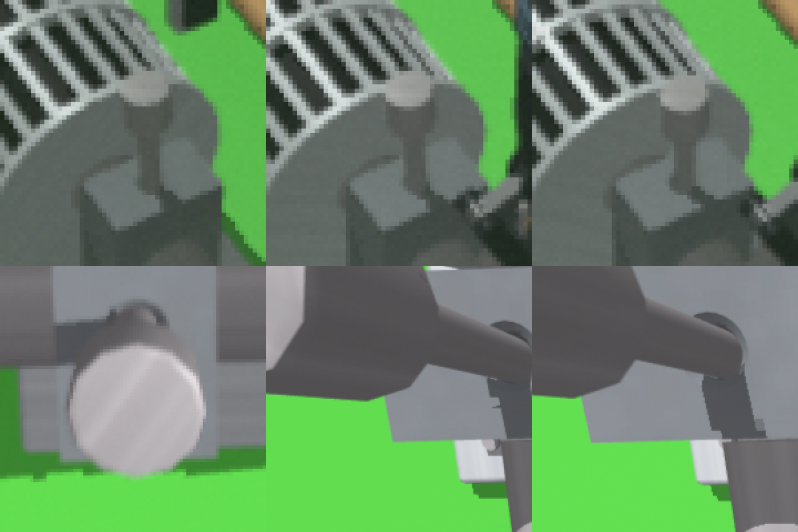

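Side views: the pin head sits ~1.5 px (about 5 mm) lower in the last frame than at the start, at (324,236) – it has dipped. Push on carefully to see if it blocks.

```bash

python3 -m pendant '[[[0.27,0,0.3,0.4,0,0,0],[0.27,0,0.6,0.6,0,0,0]]]' >/dev/null; python3 chk.py 4 &&
python3 -m pendant '[[[0.27,0,0.3,0.4,0,0,0],[0.27,0,0.6,0.6,0,0,0]]]' >/dev/null; python3 chk.py 4 &&
python3 -m pendant '[[[0.27,0,0.3,0.4,0,0,0],[0.27,0,0.6,0.6,0,0,0]]]' >/dev/null; python3 chk.py 4 &&
python3 -m pendant '[[[0.27,0,0.3,0.4,0,0,0],[0.27,0,0.6,0.6,0,0,0]]]' >/dev/null; python3 chk.py 4 &&
python3 -m pendant '[[[0.27,0,0.3,0.4,0,0,0],[0.27,0,0.6,0.6,0,0,0]]]' >/dev/null; python3 chk.py 4 &&
python3 -m pendant '[[[0.27,0,0.3,0.4,0,0,0],[0.27,0,0.6,0.6,0,0,0]]]' >/dev/null; python3 chk.py 4
```

```text
t 24.58 x 0.6129 z 0.2902 F -0.9 0.4 -0.4 th 0.83
t 24.75 x 0.6135 z 0.2896 F -0.8 0.9 -0.5 th 0.84
t 24.92 x 0.6141 z 0.2889 F -1.1 0.3 0.1 th 0.86
t 25.08 x 0.6147 z 0.2883 F -1.0 1.1 0.5 th 0.87
t 25.25 x 0.6153 z 0.2877 F -2.0 1.6 -0.6 th 0.88
t 25.42 x 0.6158 z 0.2871 F -1.9 0.9 -0.2 th 0.90
```

```bash
cat > head.py <<'E'
from h import *
import sys
for n in sys.argv[1:]:
    im=cv2.imread('pics/'+n); g=im.min(2).astype(float); hs=cv2.cvtColor(im,cv2.COLOR_BGR2HSV)
    r=(slice(228,248),slice(312,336)); rows=[]
    v=g[r]
    # head dark side column profile + bright cap centroid
    m=(v>105)&(hs[r][...,1]<40); k,l,s,c=cv2.connectedComponentsWithStats(m.astype('uint8'),connectivity=4)
    print(n,[(s[i].tolist(),(c[i]+[312,228]).round(2).tolist()) for i in range(1,k) if s[i,4]>12], g[225:262,323].astype(int).tolist())
E
python3 - <<'E'
from h import *
snap('side','s8.png'); o,im=snap('wrist','w8.png')
hs=cv2.cvtColor(im,cv2.COLOR_RGB2HSV); m=cv2.inRange(hs,(8,80,110),(22,255,255)); n,l,s,c=cv2.connectedComponentsWithStats(m)
print([(s[i].tolist(),c[i].round(1).tolist(),atz('wrist',o,c[i],.137).round(4)) for i in range(1,n) if s[i,4]>400], o['eef_pos'])
E
python3 head.py s2.png s6.png s7.png s8.png
```

```text
[([516, 79, 124, 52, 4550], [578.9, 104.9], array([0.6926, 0.0177, 0.137 ])), ([281, 235, 45, 146, 5656], [304.2, 306.2], array([ 0.6108, -0.0479,  0.137 ]))] [ 0.61586805 -0.05801473  0.28704592]
s2.png [([0, 0, 20, 11, 145], [321.23, 232.72])] [139, 132, 138, 125, 70, 88, 142, 144, 144, 143, 147, 145, 142, 124, 82, 80, 82, 81, 78, 81, 82, 79, 79, 77, 82, 77, 80, 80, 78, 78, 78, 78, 79, 83, 108, 105, 107]
s6.png [([0, 0, 21, 12, 150], [321.27, 233.17])] [139, 89, 108, 142, 142, 137, 150, 153, 153, 149, 152, 154, 154, 148, 100, 87, 88, 86, 86, 85, 85, 82, 83, 82, 83, 83, 85, 84, 82, 82, 84, 85, 83, 88, 113, 113, 115]
s7.png [([0, 0, 21, 13, 157], [322.23, 233.49])] [147, 138, 74, 60, 111, 146, 145, 151, 149, 151, 147, 149, 152, 151, 146, 99, 86, 86, 88, 86, 85, 85, 82, 83, 83, 84, 83, 84, 84, 82, 83, 84, 82, 86, 113, 114, 115]
s8.png [([0, 0, 21, 13, 164], [321.51, 233.92])] [138, 89, 106, 143, 144, 127, 91, 149, 150, 154, 153, 150, 155, 156, 153, 146, 91, 87, 87, 86, 87, 87, 84, 81, 85, 84, 85, 84, 83, 85, 83, 84, 83, 85, 114, 116, 113]
```

```bash

python3 -m pendant '[[[0.27,0,0.3,0.4,0,0,0],[0.27,0,0.5,0.6,0,0,0]]]' >/dev/null; python3 chk.py 4 &&
python3 -m pendant '[[[0.27,0,0.3,0.4,0,0,0],[0.27,0,0.5,0.6,0,0,0]]]' >/dev/null; python3 chk.py 4 &&
python3 -m pendant '[[[0.27,0,0.3,0.4,0,0,0],[0.27,0,0.5,0.6,0,0,0]]]' >/dev/null; python3 chk.py 4 &&
python3 -m pendant '[[[0.27,0,0.3,0.4,0,0,0],[0.27,0,0.5,0.6,0,0,0]]]' >/dev/null; python3 chk.py 4 &&
python3 -m pendant '[[[0.27,0,0.3,0.4,0,0,0],[0.27,0,0.5,0.6,0,0,0]]]' >/dev/null; python3 chk.py 4 &&
python3 -m pendant '[[[0.27,0,0.3,0.4,0,0,0],[0.27,0,0.5,0.6,0,0,0]]]' >/dev/null; python3 chk.py 4
python3 -c "
from h import *
snap('side','s9.png')"; python3 head.py s9.png
```

```text
t 25.68 x 0.6163 z 0.2865 F -2.0 0.2 -0.3 th 0.91
t 25.85 x 0.6168 z 0.2858 F -3.3 1.1 0.0 th 0.92
t 26.02 x 0.6172 z 0.2851 F -4.0 0.2 1.2 th 0.93
t 26.02 x 0.6172 z 0.2851 F -4.0 0.2 1.2 th 0.93
t 26.02 x 0.6172 z 0.2851 F -4.0 0.2 1.2 th 0.93
t 26.02 x 0.6172 z 0.2851 F -4.0 0.2 1.2 th 0.93
s9.png [([0, 0, 21, 14, 169], [321.21, 234.09])] [137, 115, 125, 141, 132, 112, 76, 147, 152, 153, 154, 153, 153, 157, 155, 149, 102, 88, 83, 86, 84, 87, 86, 82, 84, 84, 86, 85, 82, 84, 82, 83, 83, 86, 113, 113, 115]
```

```bash

python3 -m pendant '[[[0.27,0,0.2,0.2,0,0,0],[0.27,0,0.4,0.5,0,0,0]]]' >/dev/null; python3 chk.py 6 &&
python3 -m pendant '[[[0.27,0,0.2,0.2,0,0,0],[0.27,0,0.4,0.5,0,0,0]]]' >/dev/null; python3 chk.py 6 &&
python3 -m pendant '[[[0.27,0,0.2,0.2,0,0,0],[0.27,0,0.4,0.5,0,0,0]]]' >/dev/null; python3 chk.py 6 &&
python3 -m pendant '[[[0.27,0,0.2,0.2,0,0,0],[0.27,0,0.4,0.5,0,0,0]]]' >/dev/null; python3 chk.py 6
```

```text
t 26.23 x 0.6176 z 0.2847 F -5.0 -0.4 0.9 th 0.94
t 26.40 x 0.6179 z 0.2841 F -6.2 1.8 0.1 th 0.95
t 26.40 x 0.6179 z 0.2841 F -6.2 1.8 0.1 th 0.95
t 26.40 x 0.6179 z 0.2841 F -6.2 1.8 0.1 th 0.95
```

```bash

python3 -m pendant '[[[0.27,0,0.2,0.2,0,0,0],[0.27,0,0.4,0.4,0,0,0]]]' >/dev/null; python3 chk.py 8.3 &&
python3 -m pendant '[[[0.27,0,0.2,0.2,0,0,0],[0.27,0,0.4,0.4,0,0,0]]]' >/dev/null; python3 chk.py 8.3 &&
python3 -m pendant '[[[0.27,0,0.2,0.2,0,0,0],[0.27,0,0.4,0.4,0,0,0]]]' >/dev/null; python3 chk.py 8.3
```

```text
t 26.57 x 0.6182 z 0.2836 F -6.4 -0.8 0.4 th 0.96
t 26.73 x 0.6185 z 0.2831 F -7.0 1.4 1.5 th 0.97
t 26.90 x 0.6188 z 0.2826 F -7.4 0.8 1.0 th 0.97
```

```bash

python3 -m pendant '[[[0.27,0,0.2,0,0,0,0],[0.27,0,0.5,0,0,0,0]]]' >/dev/null; python3 chk.py 9 &&
python3 -m pendant '[[[0.27,0,0.2,0,0,0,0],[0.27,0,0.5,0,0,0,0]]]' >/dev/null; python3 chk.py 9
python3 - <<'E'
from h import *
snap('side','s10.png'); o,im=snap('wrist','w10.png')
hs=cv2.cvtColor(im,cv2.COLOR_RGB2HSV); m=cv2.inRange(hs,(8,80,110),(22,255,255)); n,l,s,c=cv2.connectedComponentsWithStats(m)
print([(s[i].tolist(),c[i].round(1).tolist(),atz('wrist',o,c[i],.137).round(4)) for i in range(1,n) if s[i,4]>400], o['eef_pos'])
E
python3 head.py s10.png
```

```text
t 27.07 x 0.6190 z 0.2824 F -7.8 0.8 0.0 th 0.98
t 27.23 x 0.6194 z 0.2822 F -9.6 0.5 0.3 th 0.99
[([516, 79, 124, 53, 4670], [578.9, 105.1], array([0.6923, 0.0176, 0.137 ])), ([279, 237, 46, 148, 5787], [302.7, 309.0], array([ 0.6134, -0.0464,  0.137 ]))] [ 0.61936713 -0.05798931  0.28222613]
s10.png [([0, 0, 20, 14, 175], [320.94, 234.1])] [129, 123, 140, 138, 126, 72, 72, 154, 154, 155, 155, 154, 154, 157, 157, 151, 110, 86, 84, 86, 84, 85, 85, 84, 82, 84, 82, 85, 84, 84, 85, 84, 81, 84, 113, 113, 115]
```

Shaft is firmly blocked (force rises to 9.6 N, pin head dipped). Ease back about 5 mm with the front pad.

```bash
cat > chb.py <<'E'
import sys; from h import *
o=ctrl.get_obs(); f=o['wrist_force']; p=o['eef_pos']; print('t %.2f x %.4f z %.4f F %.1f %.1f %.1f'%(o['time_s'],p[0],p[2],*f)); sys.exit(int(f[0]>float(sys.argv[1])))
E
python3 -m pendant '[[[0.27,0,-1.5,-0.5,0,0,0],[0.27,0,-3,-1,0,0,0],[0.27,0,-5,-1.5,0,0,0],[0.27,0,-7,-2.5,0,0,0],[0.27,0,-8,-3,0,0,0]]]' >/dev/null; python3 chb.py 4 &&
python3 -m pendant '[[[0.27,0,-0.5,-0.5,0,0,0],[0.27,0,-1,-0.7,0,0,0]]]' >/dev/null; python3 chb.py 4 &&
python3 -m pendant '[[[0.27,0,-0.5,-0.5,0,0,0],[0.27,0,-1,-0.7,0,0,0]]]' >/dev/null; python3 chb.py 4 &&
python3 -m pendant '[[[0.27,0,-0.5,-0.5,0,0,0],[0.27,0,-1,-0.7,0,0,0]]]' >/dev/null; python3 chb.py 4 &&
python3 -m pendant '[[[0.27,0,-0.5,-0.5,0,0,0],[0.27,0,-1,-0.7,0,0,0]]]' >/dev/null; python3 chb.py 4 &&
python3 -m pendant '[[[0.27,0,-0.5,-0.5,0,0,0],[0.27,0,-1,-0.7,0,0,0]]]' >/dev/null; python3 chb.py 4 &&
python3 -m pendant '[[[0.27,0,-0.5,-0.5,0,0,0],[0.27,0,-1,-0.7,0,0,0]]]' >/dev/null; python3 chb.py 4 &&
python3 -m pendant '[[[0.27,0,-0.5,-0.5,0,0,0],[0.27,0,-1,-0.7,0,0,0]]]' >/dev/null; python3 chb.py 4
python3 -c "
from h import *
snap('side','s11.png')"; python3 head.py s11.png
```

```text
t 27.75 x 0.6128 z 0.2870 F 0.5 -0.3 0.2
t 27.92 x 0.6116 z 0.2874 F -0.2 0.6 -0.2
t 28.08 x 0.6105 z 0.2878 F -0.7 -0.3 -1.0
t 28.25 x 0.6094 z 0.2883 F -0.2 -0.0 -0.3
t 28.42 x 0.6084 z 0.2890 F 0.1 0.1 -0.2
t 28.58 x 0.6074 z 0.2898 F 1.4 0.0 0.1
t 28.75 x 0.6066 z 0.2906 F 1.0 0.1 -0.2
t 28.92 x 0.6056 z 0.2914 F 2.6 -0.4 -0.8
s11.png [([0, 0, 21, 13, 162], [321.62, 233.9])] [140, 84, 86, 126, 145, 136, 134, 148, 149, 153, 152, 151, 153, 154, 153, 147, 90, 86, 85, 85, 85, 85, 85, 81, 84, 84, 84, 83, 85, 83, 82, 82, 83, 88, 115, 115, 115]
```

```bash

python3 -m pendant '[[[0.27,0,-0.5,-0.5,0,0,0],[0.27,0,-0.8,-0.8,0,0,0]]]' >/dev/null; python3 chb.py 4.5 &&
python3 -m pendant '[[[0.27,0,-0.4,-0.4,0,0,0],[0.27,0,-0.7,-0.7,0,0,0]]]' >/dev/null; python3 chb.py 4.5
python3 -m pendant '[[[0.27,0,3,0,0,0,0],[0.45,0,4,0,0,0,0],[0.45,0,4,0,0,0,0]]]' >/dev/null; python3 chb.py 4
python3 -m pendant '[[[0.5,0,0,-25,0,0,0],[0.5,0,0,-60,0,0,0],[0.5,0,0,-100,0,0,0],[0.5,0,0,-140,0,0,0],[0.5,0,0,-160,0,0,0]]]' | head -2
python3 to.py .561 .028 .41 0
python3 - <<'E'
from h import *
o,im=snap('wrist','w11.png'); snap('side','s12.png')
hs=cv2.cvtColor(im,cv2.COLOR_RGB2HSV); m=cv2.inRange(hs,(8,80,110),(22,255,255)); n,l,s,c=cv2.connectedComponentsWithStats(m)
print([(s[i].tolist(),c[i].round(1).tolist(),atz('wrist',o,c[i],.14).round(4)) for i in range(1,n) if s[i,4]>400], o['eef_pos'])
E
python3 head.py s12.png
```

```text
t 29.13 x 0.6047 z 0.2921 F 1.8 0.3 0.4
t 29.30 x 0.6039 z 0.2927 F 2.3 0.3 0.6
t 29.55 x 0.6079 z 0.2924 F -0.3 -0.2 0.1
time_s: 29.97
eef_pos: [0.6083, -0.0581, 0.4583]
t 29.97 pos [ 0.6083 -0.0581  0.4583] shift [ 86.2 -47.5  47.9] turn [0.006 0.002 0.001] F [0.7 0.3 0.9] open 0.5 q6 -0.29
[([434, 80, 140, 46, 2992], [508.0, 106.3], array([0.7455, 0.0231, 0.14  ])), ([306, 171, 19, 67, 1141], [315.2, 204.0], array([ 0.6078, -0.0479,  0.14  ])), ([98, 254, 22, 64, 947], [109.3, 284.5], array([ 0.4414, -0.1142,  0.14  ])), ([400, 281, 82, 70, 2919], [443.9, 314.3], array([ 0.7149, -0.1415,  0.14  ])), ([454, 448, 38, 32, 487], [471.2, 461.7], array([ 0.7552, -0.2962,  0.14  ]))] [ 0.60832815 -0.05808588  0.45832282]
s12.png [([0, 0, 21, 13, 161], [321.76, 233.75])] [144, 133, 80, 81, 109, 144, 142, 152, 146, 149, 149, 145, 151, 151, 149, 139, 84, 85, 86, 84, 85, 85, 84, 83, 83, 84, 82, 82, 82, 81, 82, 82, 83, 86, 111, 111, 111]
```

```bash

python3 -m pendant '[[[0,35,-19,0,0,0,0],[0,70,-38,0,0,0,0],[0,85.5,-48,0,0,0,0],[0,85.5,-48,15,0,0,0],[0,85.5,-48,30,0,0,0]]]' | head -2
python3 -m pendant '[[[0,0,0,10,0,0,0],[0,0,0,18,0,0,0],[0,0,0,18,0,0,0],[0,0,0,18,0,0,0]]]' | head -2
python3 to.py .5605 .0275 .40 0; python3 -c "
from h import *
o,im=snap('wrist','w12.png'); cv2.imwrite('pics/w12v.png',im[100:460,100:580,::-1])"
```

```text
time_s: 30.48
eef_pos: [0.5592, 0.0288, 0.4224]
time_s: 30.82
eef_pos: [0.5599, 0.0271, 0.4039]
t 30.82 pos [0.5599 0.0271 0.4039] shift [0.4 0.6 3.9] turn [-0.002 -0.     0.   ] F [0.5 0.3 0.6] open 0.002 q6 -0.16
```

View pics/w12v.png

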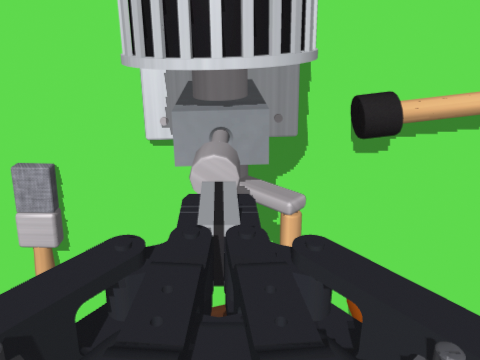

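Closed fingertips (318,285) stand above the head (centre near (314,275)).

```bash
python3 - <<'E'
from h import *
o=ctrl.get_obs(); print(proj('wrist',o,[.5605,.0275,.209]),atz('wrist',o,(314,275),.209),o['eef_pos'],proj('wrist',o,o['eef_pos']-np.array([0,0,.173])))
for dy in(-12,0,12):print(proj('wrist',o,[.5605,.0275+dy/1000,.209]))
E
```

```text
[319.46926855 279.86063929] [0.55796818 0.02992198 0.209     ] [0.56009209 0.02706161 0.40472031] [318.65134017 302.82142372]
[319.42909192 303.39869944]
[319.46926855 279.86063929]
[319.51097421 255.42677889]
```

```bash
cat > chz.py <<'E'
import sys; from h import *
o=ctrl.get_obs(); f=o['wrist_force']; p=o['eef_pos']; print('t %.2f x %.4f z %.4f headz %.4f F %.1f %.1f %.1f'%(o['time_s'],p[0],p[2],p[2]-.173,*f)); sys.exit(int(f[2]>float(sys.argv[1])))
E
python3 -m pendant '[[[0,1,-1.5,4,0,0,0],[0,1,-1.5,8,0,0,0],[0,1,-1.5,12,0,0,0],[0,1,-1.5,15,0,0,0],[0,1,-1.5,17,0,0,0]]]' >/dev/null; python3 chz.py 6 &&
python3 -m pendant '[[[0,0,0,0.8,0,0,0],[0,0,0,1.5,0,0,0],[0,0,0,1.5,0,0,0]]]' >/dev/null; python3 chz.py 6 &&
python3 -m pendant '[[[0,0,0,0.8,0,0,0],[0,0,0,1.5,0,0,0],[0,0,0,1.5,0,0,0]]]' >/dev/null; python3 chz.py 6 &&
python3 -m pendant '[[[0,0,0,0.8,0,0,0],[0,0,0,1.5,0,0,0],[0,0,0,1.5,0,0,0]]]' >/dev/null; python3 chz.py 6 &&
python3 -m pendant '[[[0,0,0,0.8,0,0,0],[0,0,0,1.5,0,0,0],[0,0,0,1.5,0,0,0]]]' >/dev/null; python3 chz.py 6 &&
python3 -m pendant '[[[0,0,0,0.8,0,0,0],[0,0,0,1.5,0,0,0],[0,0,0,1.5,0,0,0]]]' >/dev/null; python3 chz.py 6 &&
python3 -m pendant '[[[0,0,0,0.8,0,0,0],[0,0,0,1.5,0,0,0],[0,0,0,1.5,0,0,0]]]' >/dev/null; python3 chz.py 6
```

```text
t 31.28 x 0.5582 z 0.3870 headz 0.2140 F -0.2 0.5 -0.3
t 31.53 x 0.5583 z 0.3860 headz 0.2130 F 0.4 0.6 0.3
t 31.78 x 0.5583 z 0.3845 headz 0.2115 F -0.3 0.1 -0.6
t 32.03 x 0.5583 z 0.3829 headz 0.2099 F -0.4 -0.9 -0.3
t 32.28 x 0.5583 z 0.3814 headz 0.2084 F -0.3 -0.5 0.2
t 32.53 x 0.5585 z 0.3804 headz 0.2074 F 0.7 0.4 2.0
t 32.78 x 0.5582 z 0.3782 headz 0.2052 F -0.6 -0.0 -0.0
```

```bash

python3 -m pendant '[[[0,0,0,0.5,0,0,0],[0,0,0,1,0,0,0]]]' >/dev/null; python3 chz.py 16 &&
python3 -m pendant '[[[0,0,0,0.5,0,0,0],[0,0,0,1,0,0,0]]]' >/dev/null; python3 chz.py 16 &&
python3 -m pendant '[[[0,0,0,0.5,0,0,0],[0,0,0,1,0,0,0]]]' >/dev/null; python3 chz.py 16 &&
python3 -m pendant '[[[0,0,0,0.5,0,0,0],[0,0,0,1,0,0,0]]]' >/dev/null; python3 chz.py 16 &&
python3 -m pendant '[[[0,0,0,0.5,0,0,0],[0,0,0,1,0,0,0]]]' >/dev/null; python3 chz.py 16 &&
python3 -m pendant '[[[0,0,0,0.5,0,0,0],[0,0,0,1,0,0,0]]]' >/dev/null; python3 chz.py 16 &&
python3 -m pendant '[[[0,0,0,0.5,0,0,0],[0,0,0,1,0,0,0]]]' >/dev/null; python3 chz.py 16 &&
python3 -m pendant '[[[0,0,0,0.5,0,0,0],[0,0,0,1,0,0,0]]]' >/dev/null; python3 chz.py 16
```

```text
t 32.95 x 0.5582 z 0.3774 headz 0.2044 F 0.4 0.4 1.0
t 33.12 x 0.5583 z 0.3764 headz 0.2034 F -0.4 -0.0 0.9
t 33.28 x 0.5583 z 0.3755 headz 0.2025 F 1.0 0.4 0.8
t 33.45 x 0.5583 z 0.3745 headz 0.2015 F 0.8 0.1 0.0
t 33.62 x 0.5583 z 0.3735 headz 0.2005 F -0.8 0.5 -0.6
t 33.78 x 0.5584 z 0.3726 headz 0.1996 F 0.1 0.1 1.6
t 33.95 x 0.5584 z 0.3718 headz 0.1988 F -0.1 0.3 1.0
t 34.12 x 0.5584 z 0.3707 headz 0.1977 F -0.6 -1.1 0.8
```

```bash
python3 - <<'E'
from h import *
print(ctrl.tip_reach, ctrl.get_obs()['opening'])
snap('side','s13.png'); o,im=snap('wrist','w13.png')
for n in ('s12.png','s13.png'):
    g=cv2.imread('pics/'+n).min(2); print(n); 
    for r in range(226,262,2): print(r,g[r,308:342].tolist())
E
```

```text
0.1734 0.0004164877006263197
s12.png
226 [41, 33, 34, 62, 124, 153, 158, 90, 36, 30, 117, 139, 144, 107, 68, 133, 145, 148, 157, 119, 85, 84, 82, 82, 80, 81, 81, 81, 79, 80, 79, 79, 80, 79]
228 [128, 63, 32, 31, 42, 111, 148, 155, 117, 68, 37, 67, 123, 141, 144, 81, 75, 137, 134, 153, 149, 107, 85, 81, 80, 80, 79, 82, 80, 80, 80, 82, 80, 79]
230 [165, 146, 80, 39, 32, 31, 62, 124, 153, 154, 100, 46, 31, 92, 133, 144, 108, 60, 130, 145, 147, 167, 136, 95, 82, 82, 81, 80, 81, 82, 78, 80, 81, 81]
232 [129, 162, 168, 125, 65, 35, 36, 53, 110, 150, 158, 135, 110, 122, 146, 152, 149, 148, 146, 144, 141, 133, 144, 143, 107, 83, 82, 81, 79, 81, 81, 79, 80, 80]
234 [41, 114, 159, 170, 147, 119, 156, 167, 165, 162, 162, 156, 152, 151, 150, 149, 147, 147, 148, 128, 102, 95, 102, 104, 113, 110, 95, 83, 83, 82, 81, 79, 79, 80]
236 [122, 133, 180, 178, 168, 135, 124, 100, 93, 118, 147, 155, 152, 151, 148, 145, 144, 145, 143, 142, 120, 100, 93, 95, 93, 93, 96, 99, 88, 81, 79, 80, 81, 81]
238 [199, 153, 141, 106, 94, 96, 96, 95, 95, 93, 155, 159, 156, 155, 153, 151, 148, 149, 145, 138, 95, 91, 95, 9
[... 3695 characters left out ...]
 108, 106, 107, 108, 107, 106, 103, 108, 97, 83, 79, 80, 80]
254 [90, 88, 90, 97, 105, 110, 109, 110, 107, 108, 105, 108, 106, 101, 83, 81, 81, 80, 84, 102, 106, 106, 107, 106, 106, 107, 106, 105, 106, 108, 102, 87, 80, 79]
256 [85, 104, 109, 108, 108, 109, 108, 107, 109, 108, 110, 107, 98, 78, 77, 82, 81, 80, 84, 97, 104, 106, 108, 107, 107, 106, 108, 107, 105, 106, 103, 101, 86, 80]
258 [71, 81, 102, 110, 111, 107, 110, 111, 111, 110, 109, 109, 108, 108, 96, 84, 85, 73, 64, 63, 65, 95, 103, 106, 102, 103, 101, 87, 80, 66, 62, 60, 73, 81]
260 [72, 70, 69, 92, 107, 110, 112, 110, 110, 112, 111, 109, 108, 109, 109, 111, 109, 109, 78, 64, 65, 65, 63, 65, 63, 65, 65, 62, 60, 60, 64, 62, 77, 82]
```

The side pixels show the head's underside ~3 rows lower: the pin is going down. Carry on.

```bash

python3 -m pendant '[[[0,0,0,1,0,0,0],[0,0,0,2,0,0,0],[0,0,0,3,0,0,0]]]' >/dev/null; python3 chz.py 16 &&
python3 -m pendant '[[[0,0,0,1,0,0,0],[0,0,0,2,0,0,0],[0,0,0,3,0,0,0]]]' >/dev/null; python3 chz.py 16 &&
python3 -m pendant '[[[0,0,0,1,0,0,0],[0,0,0,2,0,0,0],[0,0,0,3,0,0,0]]]' >/dev/null; python3 chz.py 16 &&
python3 -m pendant '[[[0,0,0,1,0,0,0],[0,0,0,2,0,0,0],[0,0,0,3,0,0,0]]]' >/dev/null; python3 chz.py 16 &&
python3 -m pendant '[[[0,0,0,1,0,0,0],[0,0,0,2,0,0,0],[0,0,0,3,0,0,0]]]' >/dev/null; python3 chz.py 16 &&
python3 -m pendant '[[[0,0,0,1,0,0,0],[0,0,0,2,0,0,0],[0,0,0,3,0,0,0]]]' >/dev/null; python3 chz.py 16 &&
python3 -m pendant '[[[0,0,0,1,0,0,0],[0,0,0,2,0,0,0],[0,0,0,3,0,0,0]]]' >/dev/null; python3 chz.py 16 &&
python3 -m pendant '[[[0,0,0,1,0,0,0],[0,0,0,2,0,0,0],[0,0,0,3,0,0,0]]]' >/dev/null; python3 chz.py 16 &&
python3 -m pendant '[[[0,0,0,1,0,0,0],[0,0,0,2,0,0,0]]]' >/dev/null; python3 chz.py 16
```

```text
t 34.47 x 0.5583 z 0.3674 headz 0.1944 F 0.0 -0.3 1.2
t 34.72 x 0.5583 z 0.3645 headz 0.1915 F 0.3 0.9 0.4
t 34.97 x 0.5584 z 0.3616 headz 0.1886 F 0.9 -0.5 2.2
t 35.22 x 0.5585 z 0.3587 headz 0.1857 F -0.2 0.0 1.5
t 35.47 x 0.5584 z 0.3556 headz 0.1826 F 1.1 0.0 1.4
t 35.72 x 0.5583 z 0.3525 headz 0.1795 F 1.2 0.4 1.9
t 35.97 x 0.5583 z 0.3495 headz 0.1765 F 0.7 0.8 2.3
t 36.22 x 0.5583 z 0.3465 headz 0.1735 F 1.5 -0.5 2.1
t 36.38 x 0.5583 z 0.3445 headz 0.1715 F 0.2 -0.3 1.7
```

```bash

python3 -m pendant '[[[0,0,0,1,0,0,0],[0,0,0,2,0,0,0]]]' >/dev/null; python3 chz.py 12 &&
python3 -m pendant '[[[0,0,0,0.5,0,0,0],[0,0,0,1,0,0,0]]]' >/dev/null; python3 chz.py 12 &&
python3 -m pendant '[[[0,0,0,0.5,0,0,0],[0,0,0,1,0,0,0]]]' >/dev/null; python3 chz.py 12 &&
python3 -m pendant '[[[0,0,0,0.5,0,0,0],[0,0,0,1,0,0,0]]]' >/dev/null; python3 chz.py 12 &&
python3 -m pendant '[[[0,0,0,0.5,0,0,0],[0,0,0,1,0,0,0]]]' >/dev/null; python3 chz.py 12 &&
python3 -m pendant '[[[0,0,0,0.5,0,0,0],[0,0,0,1,0,0,0]]]' >/dev/null; python3 chz.py 12 &&
python3 -m pendant '[[[0,0,0,0.5,0,0,0],[0,0,0,1,0,0,0]]]' >/dev/null; python3 chz.py 12 &&
python3 -m pendant '[[[0,0,0,0.5,0,0,0],[0,0,0,1,0,0,0]]]' >/dev/null; python3 chz.py 12
```

```text
t 36.55 x 0.5583 z 0.3425 headz 0.1695 F 1.1 0.1 1.2
t 36.72 x 0.5583 z 0.3414 headz 0.1684 F 1.7 0.0 2.0
t 36.88 x 0.5583 z 0.3405 headz 0.1675 F 0.8 -0.1 2.0
t 37.05 x 0.5585 z 0.3399 headz 0.1669 F 0.6 -0.1 6.7
t 37.22 x 0.5586 z 0.3399 headz 0.1669 F -2.5 -0.1 12.5
t 37.22 x 0.5586 z 0.3399 headz 0.1669 F -2.5 -0.1 12.5
t 37.22 x 0.5586 z 0.3399 headz 0.1669 F -2.5 -0.1 12.5
t 37.22 x 0.5586 z 0.3399 headz 0.1669 F -2.5 -0.1 12.5
```

Seated at the expected height with force rising. One firmer touch, then retreat and check.

```bash

python3 -m pendant '[[[0,0,0,0.5,0,0,0],[0,0,0,1,0,0,0],[0,0,0,1,0,0,0]]]' >/dev/null; python3 chz.py 30
python3 -m pendant '[[[0,0,0,-3,0,0,0],[0,0,0,-10,0,0,0],[0,0,0,-30,0,0,0],[0,0,0,-70,0,0,0],[0,0,0,-110,0,0,0]]]' | head -2
python3 -m pendant '[[[0,-20,-40,-30,0,0,0],[0,-20,-80,-30,0,0,0],[0,-20,-100,-30,0,0,0],[0,-20,-100,-30,0,0,0],[0,-20,-100,-30,0,0,0]]]' | head -2
python3 - <<'E'
from h import *
o,im=snap('side','s14.png'); g=im.min(2)
for z in(.215,.1665):print(proj('side',o,[.5605,.028,z]))
for r in range(232,264,2): print(r,g[r,308:342].tolist())
E
```

```text
t 37.47 x 0.5587 z 0.3399 headz 0.1669 F -3.3 1.3 14.1
time_s: 37.88
eef_pos: [0.5575, 0.0285, 0.4468]
time_s: 38.3
eef_pos: [0.4572, 0.0084, 0.4781]
[324.02070449 233.93381523]
[323.73912277 249.26365066]
232 [163, 163, 98, 42, 32, 30, 55, 111, 144, 152, 114, 100, 100, 136, 146, 146, 142, 139, 137, 137, 131, 132, 146, 134, 96, 80, 76, 76, 77, 78, 77, 76, 77, 78]
234 [109, 152, 161, 124, 82, 101, 152, 161, 156, 151, 149, 135, 121, 106, 93, 90, 90, 89, 90, 90, 90, 90, 97, 100, 109, 106, 87, 79, 78, 79, 78, 74, 77, 76]
236 [112, 142, 168, 165, 156, 141, 125, 96, 92, 91, 91, 91, 90, 92, 90, 89, 90, 91, 91, 91, 89, 91, 90, 89, 88, 90, 91, 94, 84, 76, 75, 78, 77, 76]
238 [191, 149, 134, 102, 90, 91, 90, 89, 90, 85, 90, 90, 90, 90, 90, 89, 91, 94, 92, 89, 91, 91, 89, 92, 90, 90, 90, 92, 92, 86, 78, 76, 77, 76]
240 [90, 91, 91, 90, 90, 91, 91, 92, 90, 92, 91, 91, 90, 91, 90, 90, 89, 88, 88, 88, 91, 90, 91, 91, 93, 91, 91, 91, 90, 91, 88, 79, 78, 79]
242 [90, 90, 90, 89, 92, 90, 90, 90, 91, 90, 91, 90, 92, 92, 91, 90, 91, 90, 91, 91, 89, 89, 90, 89, 88, 89, 89, 90, 91, 91, 90, 83, 78, 77]
24
[... 824 characters left out ...]
80, 80, 80, 82, 82, 82, 78, 76, 79, 98, 104, 104, 103, 101, 102, 104, 105, 99, 85, 76, 76]
256 [83, 102, 105, 105, 106, 106, 106, 106, 106, 105, 106, 90, 78, 79, 81, 80, 81, 81, 80, 76, 76, 66, 64, 64, 92, 100, 104, 102, 104, 104, 101, 99, 83, 76]
258 [70, 81, 100, 106, 106, 108, 107, 106, 104, 106, 105, 98, 85, 81, 81, 81, 80, 82, 78, 76, 70, 65, 63, 63, 64, 65, 92, 85, 80, 65, 60, 62, 74, 77]
260 [69, 68, 66, 89, 105, 108, 107, 105, 105, 106, 108, 107, 106, 106, 83, 67, 66, 65, 64, 62, 63, 64, 64, 62, 61, 60, 59, 61, 61, 60, 57, 60, 77, 78]
262 [65, 68, 68, 69, 82, 100, 106, 106, 106, 107, 107, 106, 108, 107, 108, 106, 77, 65, 64, 65, 62, 62, 62, 62, 62, 61, 63, 63, 61, 61, 60, 60, 73, 76]
```

The cap is centred at about (324,249), where a seated head at 166.5 mm projects, so I'm handing in.

```bash
python3 -c "
from bench import ctrl
print(ctrl.get_obs()['wrist_force'],ctrl.hand_in())"
```

```text
the job is handed in; nothing more can be done
[0.03326043 0.88158165 0.71926116] None
```

The job is handed in at about 38 s: the lock pin is pressed home through the blocked shaft with its head seated on the block, and the arm is clear; the hand-in gave no verdict back.

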